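# Wedge a walnut panel into the holding jig

## Task

Fix the dark walnut board in the plywood holding jig, ready for sanding: push near its free end to swing it about its heel, which stays between dog and fence, until its long edge lies flush along the fence, slide it home against the end stop, then set the wedge with the red handle, thin end first, between board and cleat and push it in, letting go and pushing again until a firm push no longer moves it and it holds the board snug by itself. The board is oiled and bruises easily, so feel your way: push it with less than 20 N, never press wedge and board together with more than 30 N, and keep the board flat on the jig. Leave the wedge lying flat on the jig, let go, and do not disturb the other things on the bench.

Things in the scene. Friction and masses are not known exactly. Their poses are not given: they have to be found in the camera images.
- jig: Plywood holding jig fixed to the bench, base 270 x 400 x 12 mm (x, y, z). Origin under the middle of the base; x points to the fence, y along the fence away from the end stop, z up. Board, cleat and wedge lie on its top, 12 mm above the origin. Fence, end stop and dog are rigid.
- fence_mid (a point): Middle of the fence's upright face at the base top: jig x = +100, y = 0, z = 12 mm. The fence is a pale wooden strip 32 mm thick, 18 mm high above the base top, along the whole 400 mm of the far long side; axes as the jig's.
- end_stop (a point): Point on the end stop's face at the base top, in the corner with the fence: jig x = +100, y = -180, z = 12 mm. The end stop is a pale strip 20 mm thick, 18 mm high, from jig x = -15 to +100 mm. The board's origin belongs at this point.
- dog (a point): Centre of the foot of the steel bench dog (post 19 mm in diameter, 30 mm high): jig x = -16.5, y = -155, z = 12 mm. The board's heel end lies between dog and fence and pivots there; with the board flush at the fence 7 mm stay free between board and dog.
- cleat: Pale wooden cleat fixed on the jig, 40 x 111 mm, 20 mm high; it may stand up to 3 mm nearer to or farther from the fence. Origin: underside of its bearing face at the mouth (its +y end). From there the face runs 110 mm to -y while coming 15.7 mm nearer to the fence (1 in 7); axes as the jig's. With the board flush the mouth is 43 to 49 mm wide; the wedge goes in from +y towards -y.
- board: Loose dark walnut board 100 x 300 x 22 mm (x, y, z), 0.35 to 0.6 kg, flat on the jig but skewed. Origin: underside of its heel corner on the fence side; the board runs from there 300 mm along its +y to the free end (toe) and 100 mm along its -x. At the start the toe stands about 40 to 60 mm off the fence. Home: axes parallel to the jig's, origin at jig x = +100, y = -180 mm.
- board_toe (a point): Underside corner of the board at its free end (toe) on the fence side: 300 mm along board +y from the board's origin.
- wedge: Loose pale wooden wedge 140 mm long, 22 mm high, 0.13 to 0.2 kg, with a red handle block on top. Origin: underside, below the middle of the handle; y runs from the thin end to the thick end. Straight face (for the board) at x = +21 mm; tapered face (1 in 7, for the cleat) from x = -11 mm at the thin end to x = -31 mm at the thick end. Handle 22 x 56 mm (x, y), 22 to 56 mm above the underside.
- wedge_nose (a point): Middle of the wedge's thin end at its underside (wedge y = -75 mm), 32 mm thick there. Seated, the wedge's axes are parallel to the jig's and the nose lies some 75 to 120 mm past the cleat's mouth; friction (0.5 to 0.7) then holds it.
- wedge_heel (a point): Middle of the wedge's thick end at its underside (wedge y = +65 mm), 52 mm thick there: the end to push on. A single push can leave the wedge loose, because the pusher's own friction holds it sideways: let go and push again (some 15 N, about the force it then presses with) until it no longer moves; two to six pushes.
- finish_tin: Bystander: closed tin of finish, 100 mm in diameter, 125 mm high; origin under its middle.
- tin_lid: Bystander: brass-coloured tin lid, 98 mm in diameter, 7 mm high, lying flat; origin under its middle.
- sanding_block: Bystander: cork sanding block with red base, 64 x 112 x 34 mm; origin under its middle.
- screwdriver: Bystander: screwdriver with red handle lying on the bench; origin under its middle.
- offcut: Bystander: walnut offcut 110 x 75 x 28 mm; origin under its middle.
- try_square: Bystander: try square, wooden stock 20 x 100 x 16 mm with a steel blade 150 mm long; origin under the stock.
- mallet: Bystander: carver's round wooden mallet standing on its head, 92 mm in diameter, 238 mm high; origin under its middle.
- wax_jar: Bystander: amber jar of wax with black lid, 72 mm in diameter, 60 mm high; origin under its middle.

How it is judged:
On the way, in this order (a step that is already met when the one before it is completed fails the run):
1. the board has been swung in and slid home: toe within 4 mm of the fence and heel end within 4 mm of the end stop (x of board_toe in the frame of jig above 0.096 m and y of board in the frame of jig below -0.176 m), for 0.2 s.
2. the wedge bears on the board, between board and cleat (contact force between wedge and board above 5 N and contact force between wedge and cleat above 5 N), for 0.2 s.
At the end, for the whole second after the job is handed in: The board lies flat with both ends of its long edge within 2.5 mm of the fence and its heel end within 4 mm of the end stop; the wedge lies flat on the jig (within 3 mm), jammed between board and cleat with more than 4 N on either side by itself; all at rest (x of each of board_toe, board in the frame of jig above 0.0975 m and y of board in the frame of jig below -0.176 m and contact force between wedge and board above 4 N and contact force between wedge and cleat above 4 N and z of wedge in the frame of jig below 0.015 m and angle between wedge's own z axis and vertical below 0.06 rad and angle between board's own z axis and vertical below 0.03 rad and linear speed of each of board, wedge below 0.005 m/s); the robot touches nothing.
It fails at once if the robot pushes the board with more than 20 N (contact force between the arm and board above 20 N).
It fails at once if the wedge is driven so hard that it bruises the board (over 30 N) (contact force between wedge and board above 30 N).
It fails at once if the board is lifted or tipped off the jig (by more than 8 mm or 0.1 rad) (z of board in the frame of jig above 0.02 m or angle between board's own z axis and vertical above 0.1 rad).
It fails at once if the board's heel is dragged out from between dog and fence (heel corner more than 20 mm off the fence) (x of board in the frame of jig below 0.08 m).
It fails at once if a bystander is moved by more than 20 mm (distance of any of finish_tin, tin_lid, sanding_block, screwdriver, offcut, try_square, mallet, wax_jar from where it was at the start of the episode above 0.02 m).
It also fails if it takes over 72 s, if anything falls off the work surface, if the arm or the gripper's body presses on something with over 40 N, if the wrist force passes 120 N, or if a joint passes its speed limit or range.

## Robot

A 7-joint arm with a two-finger parallel gripper is mounted at the origin on the work surface. World frame = base frame: x ahead of the robot, y to its left, z up, the work surface at z = 0. Lengths are in m, angles in rad, forces in N, time in s.
With the tool pointing down it reaches from about 0.4 to 0.9 m from the base axis. Payload 5.6 kg.
Tool frame: the origin (TCP) lies where the fingers leave the gripper's body, on its centre line; the fingertips stand 88 mm ahead of it and the grasp point (between the pads) lies 69 mm ahead of it (manip.tips_ahead is the distance from the TCP to the fingertips, in m); z points along the fingers, x is the direction in which the jaws open and shut, and the axes are right-handed (so a half turn about z gives the same grasp; the last joint's range is limited). The gripper opens to 92 mm and grips with 3 to 60 N. Pads are 20 mm wide; open, the fingers measure 128 mm over their backs; the gripper's body (75 mm by 189 mm) begins 69 mm behind the grasp point.
Start: joints at [-1.183, 0.468, -0.012, 1.603, 0.006, 1.071, -0.056], TCP at [0.271, 0.591, 0.303] pointing down, gripper open.
Joint ranges: [-2.53, 2.53], [-0.31, 2.02], [-1.57, 1.55], [0.28, 2.44], [-1.29, 4.43], [0.15, 1.84], [-2.92, 2.92]. Speed limits (rad/s): [2.57, 2.57, 3.14, 3.14, 3.14, 3.14, 3.14].

## Interface

Orientations are given as a 3x3 rotation matrix whose columns are the frame's x, y, z axes.
In Python, from workcell import monitor, vision, order, manip gives the robot as it stands.
- The arm moves only by the tool servo_tool, never from a script. Its argument "series" is one flat list of numbers, 7 for each row, row after row: the shift along the world's x, y, z in m, then the turn, a rotation vector about the world's x, y, z in rad, then the opening, from -1 (shut) to 1 (fully open), so that 0 is half open. A call has 1 to 12 rows; each row shifts and turns the commanded pose from where the row before left it; what a row does not reach is not made up. A row lasts 1/12 s, in which the tool goes at most 41.7 mm and 7.16 degrees, less where a joint would pass 70% of its speed; a pose out of reach is approached as far as the arm can. A call is refused whole if a number of a shift passes 0.0417 or a number of a turn 0.125, either way. A call with a gripper value outside its range is refused whole. The fingers move at their own pace and stop on an object; "force" is the grip in N (left out, the last holds). Time passes only in rows, so rows that do not move let the fingers close. It gives the time, the measured TCP pose, the force and the opening at its end, in the units of the state.
- monitor.get_state(): the state, without advancing time (a new reading comes with each control period).
- vision.camera(name): name is "scene" or "side" or "wrist"; returns the picture (400x640x3 uint8, red, green, blue); there is no depth.
- vision.calibration(name): a dict with "fx", "fy", "cx", "cy" (pixels), "R" (3x3) and "t" (3): a world point X has camera coordinates R X + t; the wrist camera has in their place "tool_from_camera" (4x4, takes a point from camera to tool coordinates, whose origin is the TCP and whose axes are the tool frame's). Camera axes: x right, y down, z forward; pixel columns grow to the right and rows downward; lengths in m; the calibration is good to about 2 mm. The wrist camera is an equidistant fisheye: a pixel r from the principal point sees the ray r / f radians off the axis. A picture is of the moment at which its call begins: read the wrist's pose just before it. calibration takes no time and is no camera call.
- order.finish_job(): hands the job in, once; it reports no verdict.
The state is a dict: "t": time; "joints": joint angles; "joint_vel": joint speeds; "joint_torque": joint torques, N m; "position": TCP position; "ee_rot": TCP orientation; "wrist_force": force on the tool from outside, world axes, zero at the start; "moment": the same for the moment, N m; "width": finger opening in m.
Only numpy, scipy, OpenCV 4.12 (cv2) and the standard library are available. Lean on these libraries where they do the work, as an engineer would, in place of code of your own. Each camera call takes 0.05 s, during which the arm holds its last target.

## Working session

There is one attempt and no reset: what is moved stays moved. The work goes in short steps, Python scripts to look and compute and a tool call to move; the robot and the scene stay as the last step left them, time stands still between calls to the robot, and variables do not carry over. Pictures are saved under pics/ and viewed, and the job is handed in when it is done.

Besides the shell and the picture viewer there is one more tool, called by a JSON object that holds its "method" and its "body", one argument or row to a line. servo_tool: Moves the arm, as the interface text tells. Its arguments: {"type":"object","properties":{"series":{"type":"array"},"force":{"type":"number"}},"required":["series"]}

```bash
mkdir -p pics; python3 - <<'E'
from workcell import monitor, vision, order, manip
import cv2, numpy as np
s=monitor.get_state(); print({k:np.round(v,3).tolist() for k,v in s.items()})
for n in ["scene","side","wrist"]:
    im=vision.camera(n); cv2.imwrite(f"pics/{n}0.png",im[:,:,::-1]); c=vision.calibration(n); print(n,{k:np.round(v,4).tolist() for k,v in c.items()})
print(manip.tips_ahead)
E
```

```text
{'t': 0.0, 'joints': [-1.183, 0.468, -0.012, 1.604, 0.006, 1.071, -0.056], 'joint_vel': [0.001, -0.001, -0.002, 0.0, -0.0, 0.001, 0.0], 'joint_torque': [0.0, -52.057, -0.012, -24.375, -0.057, 0.017, 0.0], 'position': [0.271, 0.59, 0.302], 'ee_rot': [[0.418, 0.909, -0.001], [0.909, -0.418, -0.002], [-0.002, 0.0, -1.0]], 'wrist_force': [0.864, 0.524, -0.039], 'moment': [-0.039, -0.021, 0.027], 'width': 0.092}
scene {'fx': 457.1639, 'fy': 457.1639, 'cx': 318.2942, 'cy': 187.8061, 'R': [[-0.6476, 0.7617, 0.0196], [0.5025, 0.4463, -0.7405], [-0.5728, -0.4697, -0.6718]], 't': [0.3734, -0.2128, 1.5917]}
side {'fx': 364.1979, 'fy': 364.1979, 'cx': 310.5128, 'cy': 195.0934, 'R': [[0.9317, -0.3633, -0.0016], [-0.2074, -0.5282, -0.8234], [0.2983, 0.7675, -0.5674]], 't': [-0.4995, 0.141, 0.7775]}
wrist {'fx': 309.7069, 'fy': 309.7069, 'cx': 319.4837, 'cy': 201.3822, 'tool_from_camera': [[1.0, -0.0006, -0.001, -0.0013], [0.0009, 0.9551, 0.2964, -0.0828], [0.0008, -0.2964, 0.9551, -0.0805], [0.0, 0.0, 0.0, 1.0]]}
0.0881
```

View pics/scene0.png

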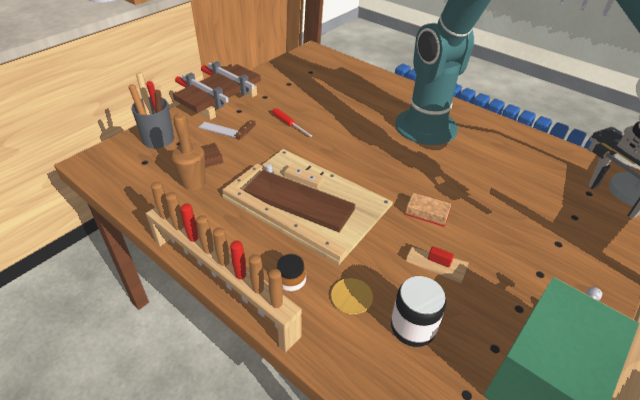

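View pics/side0.png

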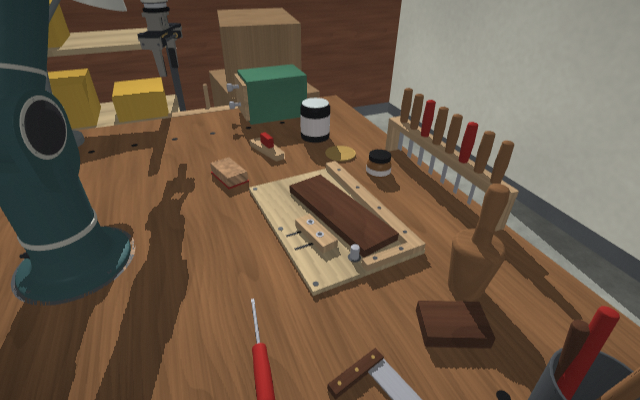

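View pics/wrist0.png

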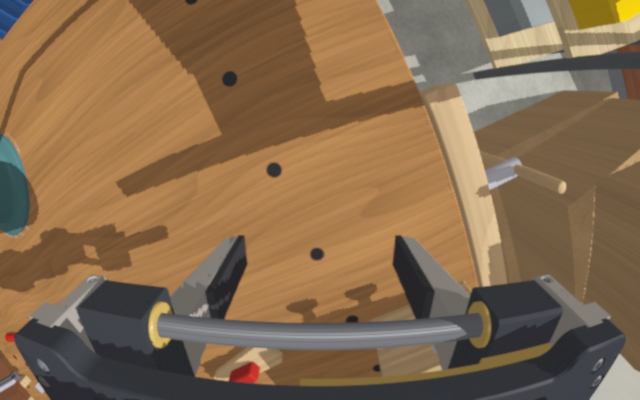

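The scene picture shows the jig at about (308,200), the board skewed on it, the wedge at about (437,262), and the screwdriver, cork block, jar, lid and tin around them. I'll enlarge crops of each.

```bash
python3 - <<'E'
import cv2
a=cv2.imread("pics/scene0.png")
cv2.imwrite("pics/s0jig.png",cv2.resize(a[140:268,210:400],None,fx=4,fy=4,interpolation=cv2.INTER_CUBIC))
cv2.imwrite("pics/s0wed.png",cv2.resize(a[185:290,390:490],None,fx=5,fy=5,interpolation=cv2.INTER_CUBIC))
b=cv2.imread("pics/side0.png")
cv2.imwrite("pics/d0jig.png",cv2.resize(b[155:300,240:435],None,fx=4,fy=4,interpolation=cv2.INTER_CUBIC))
cv2.imwrite("pics/d0wed.png",cv2.resize(b[120:200,200:300],None,fx=6,fy=6,interpolation=cv2.INTER_CUBIC))
E
```

```text
(no output)
```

View pics/s0jig.png

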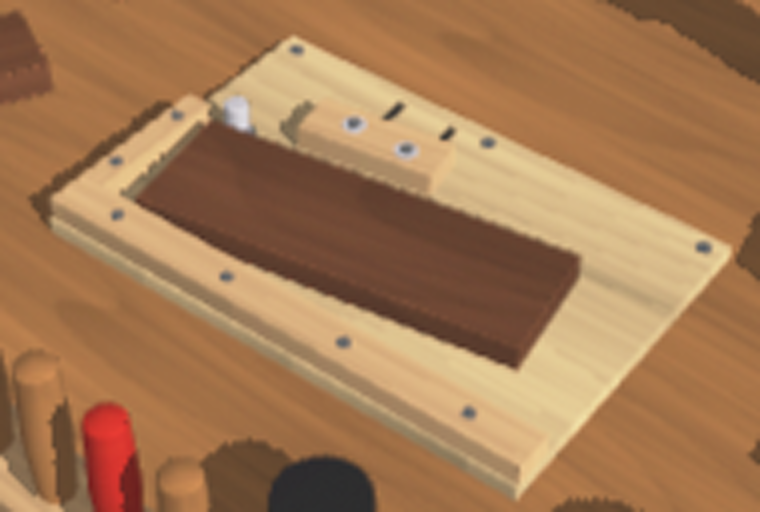

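View pics/s0wed.png

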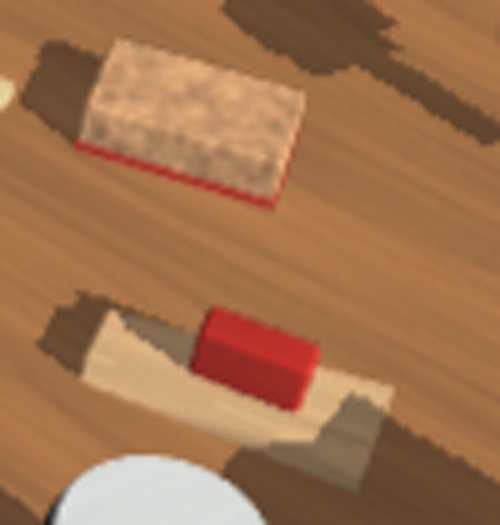

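View pics/d0jig.png

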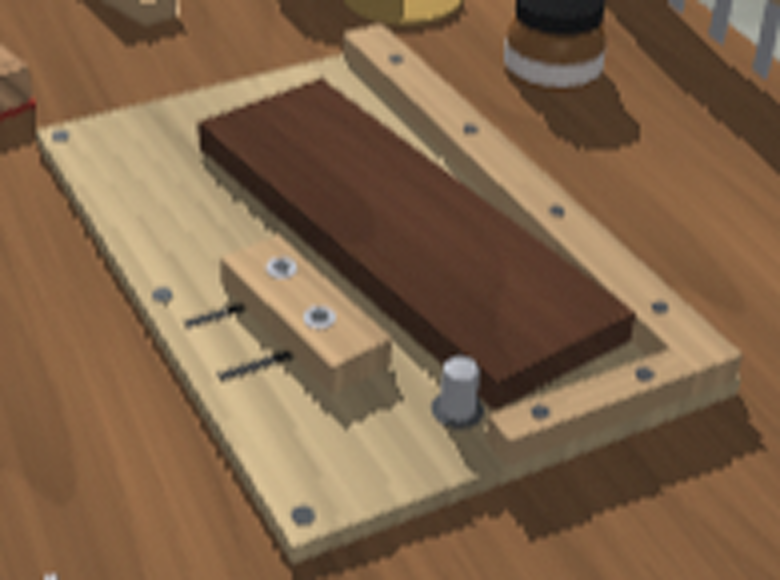

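View pics/d0wed.png

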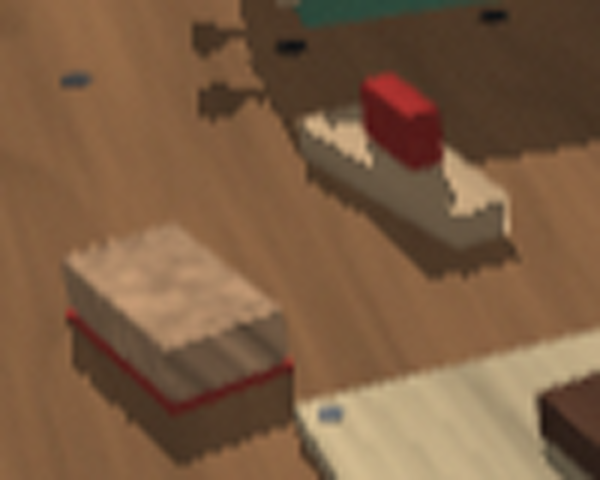

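```bash
cat > h.py <<'E'
from workcell import monitor, vision, order, manip
import cv2, numpy as np
from scipy.optimize import least_squares
C={n:vision.calibration(n) for n in ["scene","side","wrist"]}
def proj(n,X):
    X=np.atleast_2d(X);c=C[n];p=X@np.array(c["R"]).T+c["t"]
    return np.c_[c["fx"]*p[:,0]/p[:,2]+c["cx"],c["fy"]*p[:,1]/p[:,2]+c["cy"]]
def uncrop(p,s,off): return (np.array(p,float)+.5)/s-.5+np.array(off)
def place(q,L,z0=0):
    c,s=np.cos(q[2]),np.sin(q[2]);L=np.array(L,float)
    return np.c_[q[0]+c*L[:,0]-s*L[:,1],q[1]+s*L[:,0]+c*L[:,1],L[:,2]+z0]
def fit(obs,q0,z0=0):
    # obs: list of (cam, local pt m, pixel)
    def f(q):
        P=place(q,[o[1] for o in obs],z0)
        return np.array([proj(o[0],P[i])[0]-o[2] for i,o in enumerate(obs)]).ravel()
    r=least_squares(f,q0,loss='soft_l1'); return r.x,f(r.x).reshape(-1,2)
def wray(px,st):
    """wrist camera ray: origin,dir in world"""
    c=C["wrist"];d=np.array(px,float)-[c["cx"],c["cy"]];r=np.hypot(*d);th=r/c["fx"]
    v=np.r_[d/max(r,1e-9)*np.sin(th),np.cos(th)]
    T=np.array(c["tool_from_camera"]);R=np.array(st["ee_rot"]);p=np.array(st["position"])
    return p+R@T[:3,3],R@T[:3,:3]@v
def wpt(px,st,z):
    o,d=wray(px,st);return o+d*(z-o[2])/d[2]
def wproj(X,st):
    c=C["wrist"];T=np.array(c["tool_from_camera"]);R=np.array(st["ee_rot"]);p=np.array(st["position"])
    X=np.atleast_2d(X);L=(X-p)@R;L=(L-T[:3,3])@T[:3,:3]
    th=np.arctan2(np.hypot(L[:,0],L[:,1]),L[:,2]);ph=np.arctan2(L[:,1],L[:,0])
    return np.c_[c["cx"]+c["fx"]*th*np.cos(ph),c["cy"]+c["fx"]*th*np.sin(ph)]
E
cat > f0.py <<'E'
from h import *
S=lambda p:uncrop(p,4,(210,140)); D=lambda p:uncrop(p,4,(240,155))
W=lambda p:uncrop(p,5,(390,185)); V=lambda p:uncrop(p,6,(200,120))
m=1e-3
J=[("scene",(-.135,.2,.012),S((731,250))),("scene",(-.135,-.2,.012),S((293,38))),("scene",(.135,.2,0),S((518,497))),("scene",(.135,-.2,0),S((52,228))),
("side",(-.135,.2,.012),D((38,133))),("side",(-.135,-.2,.012),D((293,548))),("side",(.135,-.2,0),D((740,372)))]
qj,r=fit(J,[.6,0,0]);print("jig",qj,np.round(r,1).tolist())
B=[("scene",(-.1,.3,.022),S((580,262))),("scene",(0,.3,.022),S((518,352))),("scene",(0,0,.022),S((137,197))),("scene",(-.1,0,.022),S((208,122))),("scene",(0,.3,0),S((518,369))),
("side",(-.1,.3,.022),D((200,125))),("side",(0,.3,.022),D((322,80))),("side",(0,0,.022),D((633,318))),("side",(-.1,0,.022),D((490,385)))]
qb,r=fit(B,[.6,-.2,0],.012);print("board",qb,np.round(r,1).tolist())
Wd=[("scene",(-.011,-.075,.022),W((113,312))),("scene",(.021,-.075,.022),W((82,380))),("scene",(-.031,.065,.022),W((393,388))),("scene",(.021,.065,.0),W((358,491))),
("side",(.021,-.075,.022),V((507,205))),("side",(-.011,-.075,0),V((458,246))),("side",(-.031,.065,.022),V((300,125))),
("scene",(-.011,-.028,.056),W((213,308))),("scene",(-.011,.028,.056),W((320,346)))]
qw,r=fit(Wd,[.5,.3,0]);print("wedge",qw,np.round(r,1).tolist())
def injig(q,L=(0,0)):
    p=place(q,[(L[0],L[1],0)])[0][:2]-qj[:2];c,s=np.cos(qj[2]),np.sin(qj[2]);return np.array([c*p[0]+s*p[1],-s*p[0]+c*p[1]])
print("board in jig",injig(qb),"toe",injig(qb,(0,.3)))
K=[("scene",(0,0,.02),S((455,150))*0+S((433,180))),("side",(0,0,.02),D((270,237))),("side",(.0157,-.11,.02),D((388,345))),("side",(-.04,0,.02),D((222,262)))]
qk,r=fit(K,[qj[0],qj[1],qj[2]],.012);print("cleat",injig(qk),qk[2]-qj[2],np.round(r,1).tolist())
E
python3 f0.py
```

```text
jig [ 0.55487612 -0.06061971  0.07755268] [[-0.0, -0.5], [-0.4, 0.1], [-0.5, 1.4], [-0.0, 1.7], [-0.8, -0.4], [0.1, -0.1], [-0.7, 5.4]]
board [ 0.66172001 -0.2053702   0.21060022] [[0.5, -1.3], [-0.3, -0.3], [-0.5, -0.1], [1.4, -1.1], [-0.7, 1.1], [-0.8, -0.8], [0.0, -0.5], [0.0, -0.6], [0.6, 0.1]]
wedge [0.51661687 0.337342   0.2361831 ] [[-1.1, 0.5], [1.0, -4.3], [0.1, 0.2], [-0.1, 0.5], [0.6, -1.7], [0.3, 0.5], [-0.4, -0.4], [-0.5, -0.9], [0.8, -0.1]]
board in jig [ 0.09530821 -0.15259314] toe [0.0555116  0.14475553]
cleat [-0.05118213 -0.00176241] 0.004390762556404748 [[-0.6, -1.3], [0.9, 0.4], [0.1, -0.5], [-2.7, -1.2]]
```

```bash
sed -i 's/("side",(.135,-.2,0),D((740,372)))/("side",(.135,-.2,0),D((735,397)))/; s/("scene",(.021,-.075,.022),W((82,380)))/("scene",(.021,-.075,.0),W((82,383)))/' f0.py; python3 f0.py; python3 - <<'E'
from h import *
def unp(n,px,z):
    c=C[n];R=np.array(c["R"]);o=-R.T@c["t"];d=R.T@np.array([(px[0]-c["cx"])/c["fx"],(px[1]-c["cy"])/c["fy"],1]);return np.round((o+d*(z-o[2])/d[2])[:2],3)
print("tin top scene",unp("scene",(422,298),.125),"side",unp("side",(315,103),.125))
print("lid",unp("scene",(351,295),.007),unp("side",(340,153),.007))
print("jar top",unp("scene",(290,267),.06),unp("side",(380,156),.06))
print("cork top",unp("scene",(430,205),.034),unp("side",(229,169),.034))
print("mallet top",unp("scene",(181,115),.238),unp("side",(496,190),.238))
E
```

```text
jig [ 0.55396958 -0.0614822   0.07400005] [[-0.1, -0.6], [-0.2, -0.2], [-0.8, 1.1], [0.1, 1.2], [-0.9, -0.3], [-0.6, 0.4], [0.3, -0.3]]
board [ 0.66172001 -0.2053702   0.21060022] [[0.5, -1.3], [-0.3, -0.3], [-0.5, -0.1], [1.4, -1.1], [-0.7, 1.1], [-0.8, -0.8], [0.0, -0.5], [0.0, -0.6], [0.6, 0.1]]
wedge [0.51584654 0.33712944 0.2236535 ] [[-0.8, 0.1], [-0.2, 0.2], [0.2, 0.3], [-0.2, 0.5], [0.1, -1.5], [-0.2, 0.7], [-0.5, -0.4], [-0.3, -1.2], [0.9, -0.2]]
board in jig [ 0.09681753 -0.15146047] toe [0.05596481 0.14574494]
cleat [-0.05020772 -0.00115112] 0.007943401094854266 [[-0.6, -1.3], [0.9, 0.4], [0.1, -0.5], [-2.7, -1.2]]
tin top scene [0.709 0.384] side [0.698 0.373]
lid [0.727 0.228] [0.725 0.226]
jar top [0.791 0.095] [0.779 0.078]
cork top [0.368 0.224] [0.37  0.208]
mallet top [ 0.715 -0.358] [ 0.706 -0.366]
```

{"method": "servo_tool", "body": {
  "series": [0.0224,-0.0405,0,0,0,-0.0889,-1,0.0224,-0.0405,0,0,0,-0.0889,-1,0.0224,-0.0405,0,0,0,-0.0889,-1,0.0224,-0.0405,0,0,0,-0.0889,-1,0.0224,-0.0405,0,0,0,-0.0889,-1,0.0224,-0.0405,0,0,0,-0.0889,-1,0.0224,-0.0405,0,0,0,-0.0889,-1,0.0224,-0.0405,0,0,0,-0.0889,-1,0.0224,-0.0405,0,0,0,-0.0889,-1,0.0224,-0.0405,0,0,0,-0.0889,-1,0.0224,-0.0405,0,0,0,-0.0889,-1,0.0224,-0.0405,0,0,0,-0.0889,-1],
  "force": 40
}}

```text
t: 1.15
position: [0.5139, 0.1511, 0.3028]
ee_rot: [[0.998, 0.069, 0.0], [0.069, -0.998, 0.0], [0.0, -0.0, -1.0]]
wrist_force: [1.0, 0.4, 0.1]
width: 0.0139
```

{"method": "servo_tool", "body": {
  "series": [0,0,0,0,0,0,-1,0,0,0,0,0,0,-1]
}}

```text
t: 1.32
position: [0.5143, 0.1504, 0.3026]
ee_rot: [[0.998, 0.068, 0.0], [0.068, -0.998, -0.001], [0.0, 0.001, -1.0]]
wrist_force: [-0.7, 1.0, 0.1]
width: 0.001
```

```bash
python3 - <<'E'
from h import *
import json
s=monitor.get_state(); json.dump({k:np.array(v).tolist() for k,v in s.items()},open("st1.json","w"))
im=vision.camera("wrist"); cv2.imwrite("pics/wrist1.png",im[:,:,::-1])
print(s["t"],s["position"],s["ee_rot"],s["wrist_force"],s["joints"])
E
```

```text
1.3167 [0.51433079 0.15039226 0.30262924] [[ 9.97698178e-01  6.78108913e-02  1.66376009e-04]
 [ 6.78110042e-02 -9.97697857e-01 -8.08018132e-04]
 [ 1.11200558e-04  8.17440343e-04 -9.99999660e-01]] [-0.726538    1.02039533  0.08898216] [-0.66505411  0.27857271  0.38035843  1.90396084 -0.12211432  0.98159129
 -0.16209134]
```

View pics/wrist1.png

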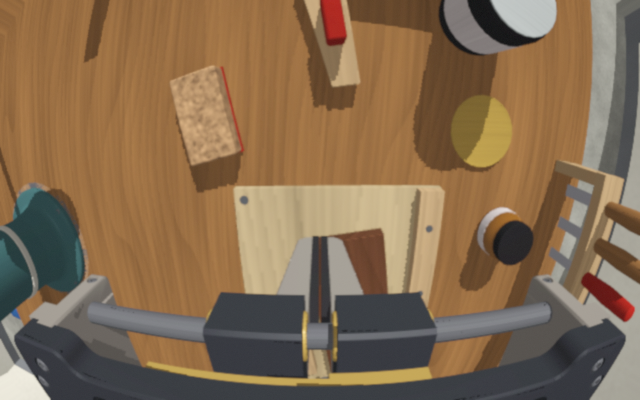

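The wrist picture shows the jig's +y end at (235..442,187), board toe at (380,230), wedge nose at (343,84) and the tin at (495,25). One more look, from further along the jig.

{"method": "servo_tool", "body": {
  "series": [0.004,-0.04,0,0,0,0,-1,0.004,-0.04,0,0,0,0,-1,0.004,-0.04,0,0,0,0,-1,0.004,-0.04,0,0,0,0,-1,0.004,-0.04,0,0,0,0,-1,0.004,-0.04,0,0,0,0,-1,0.004,-0.04,0,0,0,0,-1,0.004,-0.04,0,0,0,0,-1,0,0,0,0,0,0,-1,0,0,0,0,0,0,-1]
}}

```text
t: 2.2
position: [0.5454, -0.1676, 0.3024]
ee_rot: [[0.997, 0.071, -0.001], [0.071, -0.997, -0.0], [-0.001, 0.0, -1.0]]
wrist_force: [-0.4, 1.5, -0.3]
width: 0.0001
```

```bash
python3 - <<'E'
from h import *
import json
s=monitor.get_state(); json.dump({k:np.array(v).tolist() for k,v in s.items()},open("st2.json","w"))
im=vision.camera("wrist"); cv2.imwrite("pics/wrist2.png",im[:,:,::-1])
cv2.imwrite("pics/wrist2c.png",cv2.resize(im[20:260,200:460,::-1],None,fx=3,fy=2.5,interpolation=cv2.INTER_CUBIC))
print(s["t"],s["position"],s["wrist_force"],s["joints"])
E
```

```text
2.2 [ 0.54536898 -0.16764048  0.30238056] [-0.42796143  1.52667252 -0.34934175] [-0.17506488  0.35408158  0.52079249  1.8298413  -0.20467752  1.01147467
  0.49968691]
```

View pics/wrist2c.png

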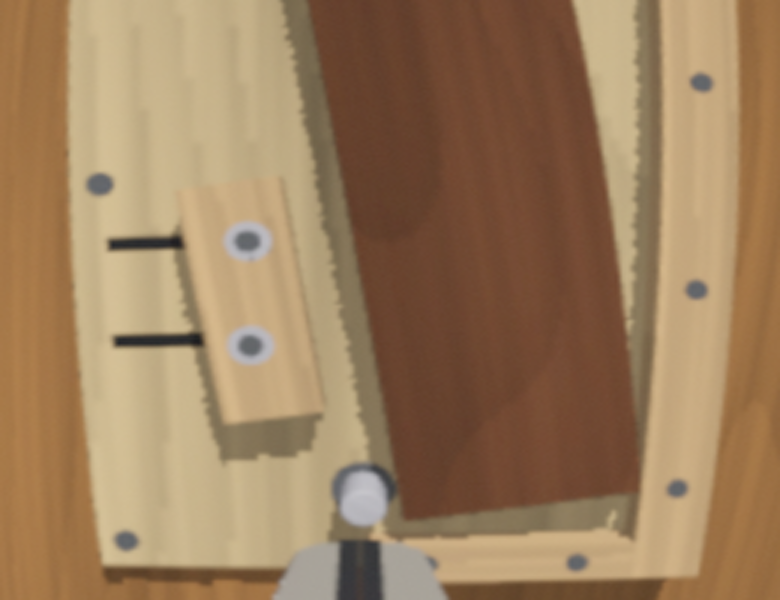

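View pics/wrist2.png

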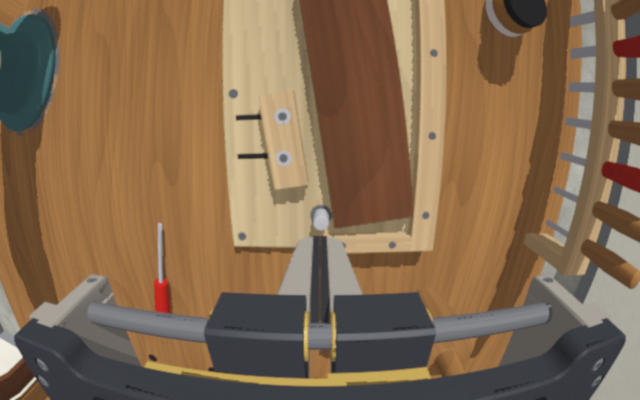

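```bash
cat > f1.py <<'E'
from h import *
import json
s1=json.load(open("st1.json"));s2=json.load(open("st2.json"))
A=lambda p:((p[0]+.5)/3-.5+200,(p[1]+.5)/2.5-.5+20)
def wfit(obs,q0,z0=0):
    f=lambda q:np.array([wproj(P,o[0])[0]-o[2] for P,o in zip(place(q,[o[1] for o in obs],z0),obs)]).ravel()
    r=least_squares(f,q0,loss='soft_l1');return r.x,f(r.x).reshape(-1,2)
J=[(s1,(-.135,.2,.012),(235,187)),(s2,(-.135,-.2,.012),A((103,567))),(s2,(.1,-.18,.03),A((636,540))),(s2,(-.0165,-.155,.042),A((366,500))),(s2,(-.015,-.18,.03),A((383,540)))]
qj,r=wfit(J,[.554,-.061,.074]);print("jig",qj.round(4),r.round(1).tolist())
K=[(s2,(0,0,.02),A((282,178))),(s2,(-.04,0,.02),A((180,192))),(s2,(.0157,-.11,.02),A((323,412)))]
qk,r=wfit(K,[.5,-.06,.07],.012);print(r.round(1).tolist())
def injig(q,L=(0,0)):
    p=place(q,[(L[0],L[1],0)])[0][:2]-qj[:2];c,s=np.cos(qj[2]),np.sin(qj[2]);return np.array([c*p[0]+s*p[1],-s*p[0]+c*p[1]]).round(4)
print("cleat",injig(qk),qk[2]-qj[2])
B=[(s2,(0,0,.022),A((637,492))),(s2,(-.1,0,.022),A((405,520))),(s1,(0,.3,.022),(381.5,229.5)),(s2,(-.1,.2,.022),A((338,160)))][:3]
qb,r=wfit(B,[.66,-.2,.2],.012);print(r.round(1).tolist());print("board",injig(qb),"toe",injig(qb,(0,.3)),"toe-x",injig(qb,(-.1,.3)),qb[2]-qj[2])
Wd=[(s1,(-.011,-.075,.022),(334,87)),(s1,(.021,-.075,.022),(359,82))]
for w,p in Wd and [((-.011,-.075),(334,87)),((.021,-.075),(359,82))]: print(w,wpt(p,s1,.022).round(4))
E
python3 f1.py
```

```text
jig [ 0.5573 -0.0599  0.0723] [[-0.4, -0.6], [0.4, -2.5], [1.1, -0.2], [0.4, 1.7], [-4.2, 1.0]]
[[0.2, 0.2], [-1.1, -4.5], [0.5, 1.8]]
cleat [-0.0477 -0.0047] -0.00891604613242325
[[1.1, -1.4], [-1.3, -0.0], [0.1, 2.9]]
board [ 0.0962 -0.1507] toe [0.0495 0.1456] toe-x [-0.0493  0.1301] 0.15632180218267427
(-0.011, -0.075) [0.5242 0.258  0.022 ]
(0.021, -0.075) [0.5524 0.2664 0.022 ]
```

{"method": "servo_tool", "body": {
  "series": [-0.0126,0.0335,0,0,0,0,-1,-0.0126,0.0335,0,0,0,0,-1,-0.0126,0.0335,0,0,0,0,-1,-0.0126,0.0335,0,0,0,0,-1,-0.0126,0.0335,0,0,0,0,-1,-0.0126,0.0335,0,0,0,0,-1,0,0,-0.032,0,0,0,-1,0,0,-0.032,0,0,0,0,-1,0,0,-0.032,0,0,0,-1,0,0,-0.032,0,0,0,-1,0,0,-0.032,0,0,0,-1]
}}

```text
schema error: expected a multiple of 7 numbers
```

{"method": "servo_tool", "body": {
  "series": [-0.0126,0.0335,0,0,0,0,-1,-0.0126,0.0335,0,0,0,0,-1,-0.0126,0.0335,0,0,0,0,-1,-0.0126,0.0335,0,0,0,0,-1,-0.0126,0.0335,0,0,0,0,-1,-0.0126,0.0335,0,0,0,0,-1,0,0,-0.032,0,0,0,-1,0,0,-0.032,0,0,0,-1,0,0,-0.032,0,0,0,-1,0,0,-0.032,0,0,0,-1,0,0,-0.032,0,0,0,-1,0,0,-0.0302,0,0,0,-1]
}}

```text
t: 3.25
position: [0.4688, 0.0375, 0.111]
ee_rot: [[0.997, 0.079, -0.001], [0.079, -0.997, 0.001], [-0.001, -0.001, -1.0]]
wrist_force: [0.7, 0.2, 0.5]
width: 0.0004
```

{"method": "servo_tool", "body": {
  "series": [0,0,0,0,0,0,-1,0,0,0,0,0,0,-1]
}}

```text
t: 3.42
position: [0.4685, 0.036, 0.1117]
ee_rot: [[0.997, 0.077, -0.004], [0.077, -0.997, 0.0], [-0.004, -0.0, -1.0]]
wrist_force: [0.4, 0.1, 0.4]
width: 0.0004
```

```bash
python3 - <<'E'
from h import *
im=vision.camera("side"); cv2.imwrite("pics/d3.png",cv2.resize(im[140:300,220:440,::-1],None,fx=3.5,fy=3.5,interpolation=cv2.INTER_CUBIC))
s=monitor.get_state();print(s["t"],s["position"],s["wrist_force"])
E
```

```text
3.4667 [0.46977599 0.03568706 0.11307387] [ 0.82092242  1.14566066 -0.33810946]
```

View pics/d3.png

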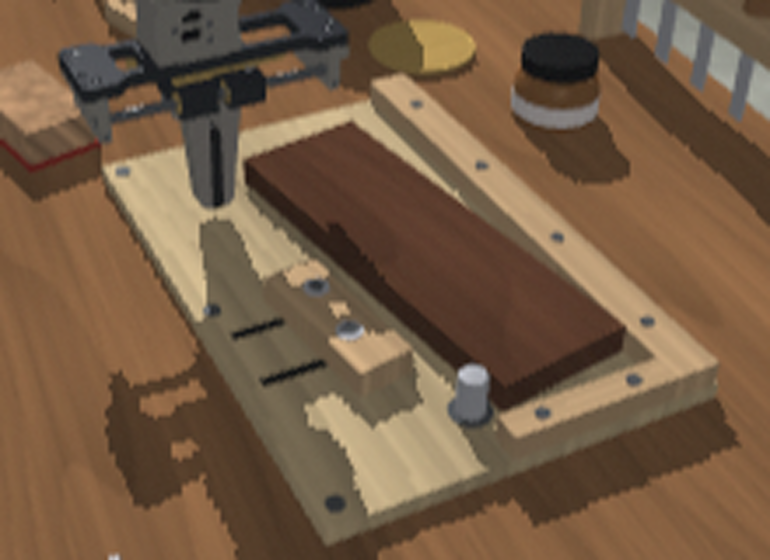

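{"method": "servo_tool", "body": {
  "series": [0.004,0.0003,-0.0015,0,0,0,-1,0.004,0.0003,-0.0015,0,0,0,-1,0.004,0.0003,-0.001,0,0,0,-1,0.003,0.0003,0,0,0,0,-1]
}}

```text
t: 3.8
position: [0.4862, 0.0356, 0.1095]
ee_rot: [[0.997, 0.073, 0.003], [0.073, -0.997, 0.001], [0.003, -0.0, -1.0]]
wrist_force: [-0.4, 0.3, -0.4]
width: 0.0005
```

{"method": "servo_tool", "body": {
  "series": [0.002,0.0001,0,0,0,0,-1,0.002,0.0001,0,0,0,0,-1]
}}

```text
t: 3.97
position: [0.4894, 0.0355, 0.1089]
ee_rot: [[0.997, 0.073, 0.001], [0.073, -0.997, 0.0], [0.001, -0.0, -1.0]]
wrist_force: [-0.0, 0.3, -1.2]
width: 0.0004
```

{"method": "servo_tool", "body": {
  "series": [0.002,0.0001,0,0,0,0,-1,0.002,0.0001,0,0,0,0,-1]
}}

```text
t: 4.13
position: [0.493, 0.0356, 0.1085]
ee_rot: [[0.997, 0.073, -0.0], [0.073, -0.997, -0.0], [-0.0, 0.0, -1.0]]
wrist_force: [1.0, 0.1, -0.5]
width: 0.0006
```

{"method": "servo_tool", "body": {
  "series": [0.002,0.0001,0,0,0,0,-1,0.002,0.0001,0,0,0,0,-1]
}}

```text
t: 4.3
position: [0.4959, 0.036, 0.1082]
ee_rot: [[0.997, 0.073, -0.003], [0.073, -0.997, 0.0], [-0.003, -0.001, -1.0]]
wrist_force: [-3.5, 1.1, 1.9]
width: 0.0004
```

{"method": "servo_tool", "body": {
  "series": [0.002,0.0001,0,0,0,0,-1,0.002,0.0001,0,0,0,0,-1]
}}

```text
t: 4.47
position: [0.5006, 0.0363, 0.1083]
ee_rot: [[0.997, 0.073, -0.001], [0.073, -0.997, 0.0], [-0.001, -0.0, -1.0]]
wrist_force: [-2.3, 1.0, -0.6]
width: 0.0008
```

{"method": "servo_tool", "body": {
  "series": [0.002,0.0001,0,0,0,0,-1,0.002,0.0001,0,0,0,0,-1,0.002,0.0002,0,0,0,0,-1]
}}

```text
t: 4.72
position: [0.5071, 0.0364, 0.1084]
ee_rot: [[0.997, 0.073, -0.0], [0.073, -0.997, -0.0], [-0.0, 0.0, -1.0]]
wrist_force: [-0.4, 0.7, -0.4]
width: 0.0005
```

{"method": "servo_tool", "body": {
  "series": [0.002,0.0001,0,0,0,0,-1,0.002,0.0001,0,0,0,0,-1,0.002,0.0002,0,0,0,0,-1]
}}

```text
t: 4.97
position: [0.5131, 0.0369, 0.1085]
ee_rot: [[0.997, 0.073, 0.0], [0.073, -0.997, -0.0], [0.0, 0.0, -1.0]]
wrist_force: [-2.3, 1.2, -0.0]
width: 0.0004
```

```bash
python3 - <<'E'
from h import *
im=vision.camera("side"); cv2.imwrite("pics/d4.png",cv2.resize(im[140:300,220:440,::-1],None,fx=3.5,fy=3.5,interpolation=cv2.INTER_CUBIC))
s=monitor.get_state();print(s["t"],s["position"],s["wrist_force"])
E
```

```text
5.0167 [0.51357886 0.03687608 0.10854987] [-1.41763184  0.22062921  0.15420738]
```

View pics/d4.png

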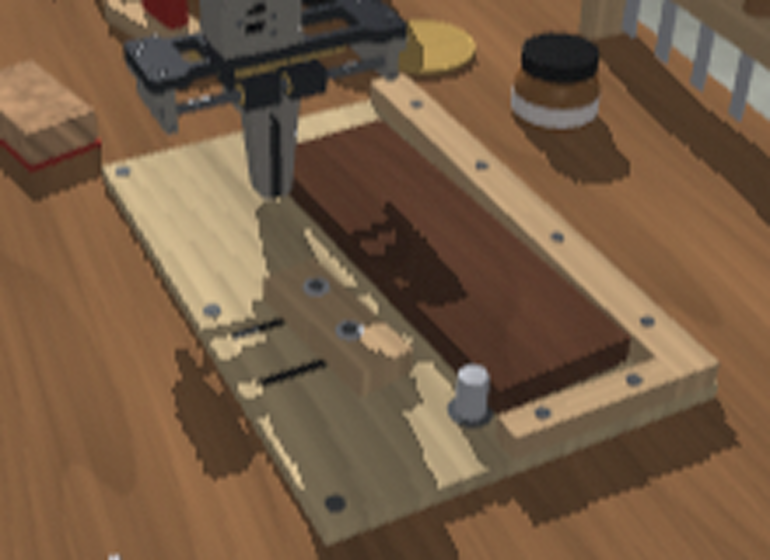

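{"method": "servo_tool", "body": {
  "series": [0.002,0.0001,0,0,0,0,-1,0.002,0.0001,0,0,0,0,-1,0.002,0.0002,0,0,0,0,-1,0.002,0.0002,0,0,0,0,-1]
}}

```text
t: 5.35
position: [0.5211, 0.0375, 0.1085]
ee_rot: [[0.997, 0.073, 0.0], [0.073, -0.997, -0.0], [0.0, 0.0, -1.0]]
wrist_force: [-2.4, 1.3, 0.7]
width: 0.0001
```

{"method": "servo_tool", "body": {
  "series": [0.001,0.0001,0,0,0,0,-1,0.001,0.0001,0,0,0,0,-1,0.001,0.0001,0,0,0,0,-1,0.001,0.0001,0,0,0,0,-1]
}}

```text
t: 5.68
position: [0.5248, 0.0378, 0.1085]
ee_rot: [[0.997, 0.073, -0.0], [0.073, -0.997, -0.0], [-0.0, -0.0, -1.0]]
wrist_force: [-2.1, 0.9, 0.8]
width: 0.0002
```

{"method": "servo_tool", "body": {
  "series": [0.001,0.0001,0,0,0,0,-1,0.001,0.0001,0,0,0,0,-1]
}}

```text
t: 5.85
position: [0.527, 0.038, 0.1085]
ee_rot: [[0.997, 0.073, 0.0], [0.073, -0.997, -0.0], [0.0, 0.0, -1.0]]
wrist_force: [-2.3, 0.8, -0.0]
width: 0.0008
```

```bash
python3 - <<'E'
from h import *
im=vision.camera("scene"); cv2.imwrite("pics/s5.png",cv2.resize(im[140:268,210:400,::-1],None,fx=4,fy=4,interpolation=cv2.INTER_CUBIC))
s=monitor.get_state();print(s["t"],s["position"],s["wrist_force"])
E
```

```text
5.9 [0.52725906 0.03805879 0.10853089] [-1.13590147  0.7444947  -1.04494369]
```

View pics/s5.png

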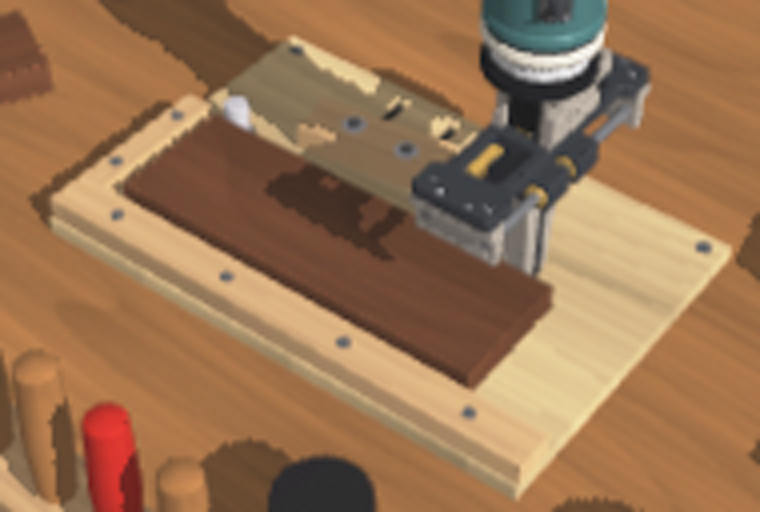

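{"method": "servo_tool", "body": {
  "series": [0.001,0.0001,0,0,0,0,-1,0.001,0.0001,0,0,0,0,-1,0.001,0.0001,0,0,0,0,-1]
}}

```text
t: 6.15
position: [0.5299, 0.0383, 0.1085]
ee_rot: [[0.997, 0.073, 0.0], [0.073, -0.997, -0.0], [0.0, 0.0, -1.0]]
wrist_force: [-2.4, 0.7, 0.5]
width: 0.0009
```

{"method": "servo_tool", "body": {
  "series": [0.001,0.0001,0,0,0,0,-1,0.001,0.0001,0,0,0,0,-1]
}}

```text
t: 6.32
position: [0.532, 0.0385, 0.1085]
ee_rot: [[0.997, 0.073, 0.0], [0.073, -0.997, -0.0], [0.0, 0.0, -1.0]]
wrist_force: [-2.8, 0.9, -0.0]
width: 0.0004
```

{"method": "servo_tool", "body": {
  "series": [0.001,0.0001,0,0,0,0,-1,0.001,0.0001,0,0,0,0,-1]
}}

```text
t: 6.48
position: [0.5333, 0.0386, 0.1084]
ee_rot: [[0.997, 0.073, -0.002], [0.073, -0.997, -0.0], [-0.002, -0.0, -1.0]]
wrist_force: [-6.1, -0.1, 5.0]
width: 0.0008
```

{"method": "servo_tool", "body": {
  "series": [0.001,0.0001,0,0,0,0,-1]
}}

```text
t: 6.57
position: [0.5335, 0.0386, 0.1084]
ee_rot: [[0.997, 0.073, -0.004], [0.073, -0.997, 0.0], [-0.004, -0.0, -1.0]]
wrist_force: [-9.3, -0.6, 6.0]
width: 0.0004
```

{"method": "servo_tool", "body": {
  "series": [0.001,0.0001,0,0,0,0,-1]
}}

```text
t: 6.65
position: [0.5337, 0.0386, 0.1083]
ee_rot: [[0.997, 0.073, -0.006], [0.073, -0.997, 0.0], [-0.006, -0.001, -1.0]]
wrist_force: [-11.1, -1.1, 8.5]
width: 0.0003
```

{"method": "servo_tool", "body": {
  "series": [-0.006,0,0,0,0,0,-1,-0.006,0,0,0,0,0,-1,0,0.023,0,0,0,0,-1,0,0.023,0,0,0,0,-1,0,0.023,0,0,0,0,-1,0,0.019,0,0,0,0,-1,0.0228,0,0,0,0,0,-1,0.0228,0,0,0,0,0,-1,0.0228,0,0,0,0,0,-1,0,0,0,0,0,0,-1,0,0,0,0,0,0,-1]
}}

```text
t: 7.57
position: [0.5933, 0.1268, 0.1085]
ee_rot: [[0.997, 0.073, 0.002], [0.073, -0.997, -0.0], [0.002, 0.0, -1.0]]
wrist_force: [-0.4, -0.0, -0.7]
width: 0.0005
```

```bash
python3 - <<'E'
from h import *
im=vision.camera("scene"); cv2.imwrite("pics/s6.png",cv2.resize(im[140:268,210:400,::-1],None,fx=4,fy=4,interpolation=cv2.INTER_CUBIC))
s=monitor.get_state();print(s["t"],s["position"],s["wrist_force"])
E
```

```text
7.6167 [0.59205554 0.1267527  0.10829755] [-0.30672001  0.638182   -0.41091342]
```

View pics/s6.png

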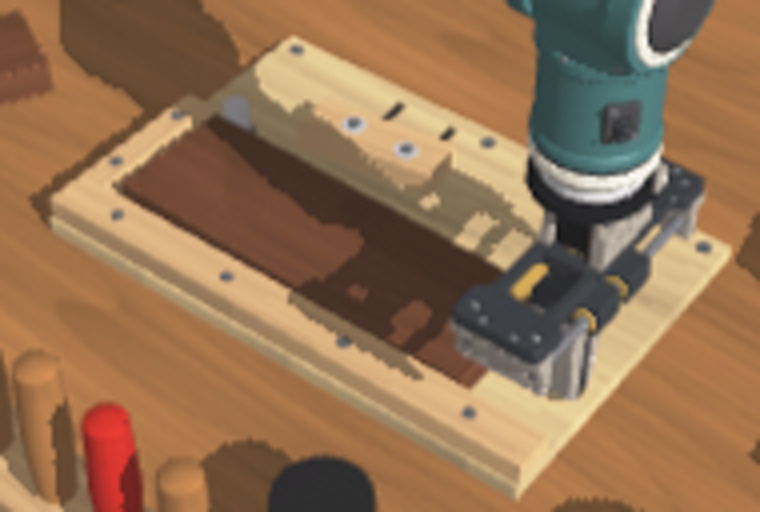

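{"method": "servo_tool", "body": {
  "series": [0.0003,-0.004,0,0,0,0,-1,0.0003,-0.004,0,0,0,0,-1,0.0003,-0.003,0,0,0,0,-1,0.0002,-0.003,0,0,0,0,-1]
}}

```text
t: 7.95
position: [0.593, 0.1123, 0.1086]
ee_rot: [[0.997, 0.073, -0.0], [0.073, -0.997, -0.0], [-0.0, 0.0, -1.0]]
wrist_force: [0.1, -0.4, 0.5]
width: 0.0003
```

{"method": "servo_tool", "body": {
  "series": [0.0001,-0.002,0,0,0,0,-1,0.0002,-0.002,0,0,0,0,-1]
}}

```text
t: 8.12
position: [0.5936, 0.1086, 0.1086]
ee_rot: [[0.997, 0.073, 0.0], [0.073, -0.997, -0.0], [0.0, 0.0, -1.0]]
wrist_force: [-0.5, 0.4, 0.3]
width: 0.0007
```

{"method": "servo_tool", "body": {
  "series": [0.0001,-0.002,0,0,0,0,-1,0.0002,-0.002,0,0,0,0,-1]
}}

```text
t: 8.28
position: [0.594, 0.1048, 0.1085]
ee_rot: [[0.997, 0.073, 0.0], [0.073, -0.997, 0.0], [0.0, -0.0, -1.0]]
wrist_force: [0.9, 0.2, 0.1]
width: 0.0003
```

{"method": "servo_tool", "body": {
  "series": [0.0001,-0.002,0,0,0,0,-1,0.0002,-0.002,0,0,0,0,-1]
}}

```text
t: 8.45
position: [0.5943, 0.1008, 0.1085]
ee_rot: [[0.997, 0.073, 0.0], [0.073, -0.997, -0.0], [0.0, 0.0, -1.0]]
wrist_force: [0.9, 0.0, 0.2]
width: 0.0003
```

{"method": "servo_tool", "body": {
  "series": [0.0001,-0.002,0,0,0,0,-1,0.0002,-0.002,0,0,0,0,-1]
}}

```text
t: 8.62
position: [0.5946, 0.0968, 0.1085]
ee_rot: [[0.997, 0.073, 0.0], [0.073, -0.997, -0.0], [0.0, 0.0, -1.0]]
wrist_force: [0.3, -0.5, 0.1]
width: 0.0002
```

{"method": "servo_tool", "body": {
  "series": [0.0001,-0.002,0,0,0,0,-1,0.0002,-0.002,0,0,0,0,-1]
}}

```text
t: 8.78
position: [0.5949, 0.0928, 0.1085]
ee_rot: [[0.997, 0.073, -0.0], [0.073, -0.997, -0.0], [-0.0, 0.0, -1.0]]
wrist_force: [1.0, 0.6, -0.6]
width: 0.0005
```

{"method": "servo_tool", "body": {
  "series": [0.0001,-0.002,0,0,0,0,-1,0.0002,-0.002,0,0,0,0,-1]
}}

```text
t: 8.95
position: [0.5952, 0.0888, 0.1085]
ee_rot: [[0.997, 0.073, 0.0], [0.073, -0.997, -0.0], [0.0, 0.0, -1.0]]
wrist_force: [-0.3, 0.6, 0.4]
width: 0.0006
```

{"method": "servo_tool", "body": {
  "series": [0.0001,-0.002,0,0,0,0,-1,0.0002,-0.002,0,0,0,0,-1]
}}

```text
t: 9.12
position: [0.5955, 0.0847, 0.1085]
ee_rot: [[0.997, 0.073, 0.0], [0.073, -0.997, -0.0], [0.0, 0.0, -1.0]]
wrist_force: [-0.1, 0.2, 0.4]
width: 0.0003
```

```bash
python3 - <<'E'
from h import *
im=vision.camera("side"); cv2.imwrite("pics/d7.png",cv2.resize(im[140:300,220:440,::-1],None,fx=3.5,fy=3.5,interpolation=cv2.INTER_CUBIC))
s=monitor.get_state();print(s["t"],s["position"],s["wrist_force"])
E
```

```text
9.1667 [0.59547432 0.08456769 0.10849908] [ 0.20487657  0.53821032 -1.1253055 ]
```

View pics/d7.png

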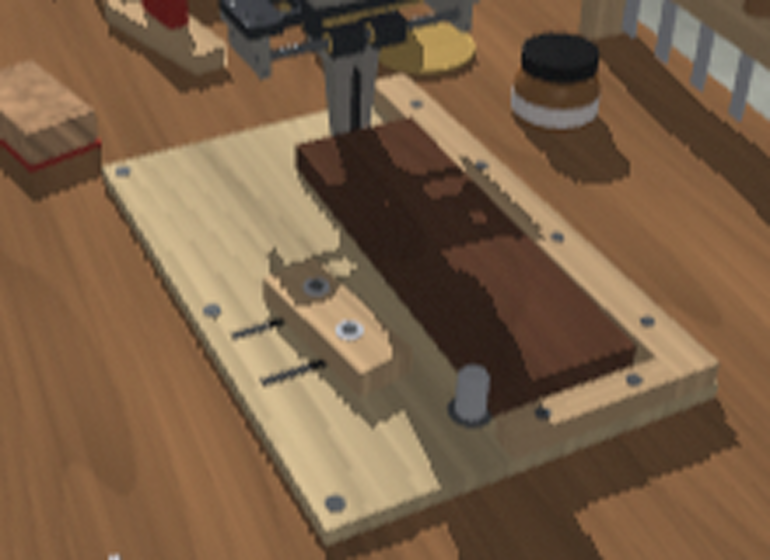

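{"method": "servo_tool", "body": {
  "series": [0.0001,-0.002,0,0,0,0,-1,0.0001,-0.001,0,0,0,0,-1]
}}

```text
t: 9.33
position: [0.5956, 0.0829, 0.1085]
ee_rot: [[0.997, 0.074, -0.0], [0.074, -0.997, 0.001], [-0.0, -0.001, -1.0]]
wrist_force: [-0.2, 3.3, -0.3]
width: 0.0005
```

{"method": "servo_tool", "body": {
  "series": [0.0001,-0.001,0,0,0,0,-1,0.0001,-0.001,0,0,0,0,-1]
}}

```text
t: 9.5
position: [0.5957, 0.0807, 0.1085]
ee_rot: [[0.997, 0.074, -0.0], [0.074, -0.997, 0.001], [-0.0, -0.001, -1.0]]
wrist_force: [-0.5, 3.4, 0.1]
width: 0.0006
```

{"method": "servo_tool", "body": {
  "series": [0.0001,-0.001,0,0,0,0,-1,0.0001,-0.001,0,0,0,0,-1]
}}

```text
t: 9.67
position: [0.596, 0.0783, 0.1085]
ee_rot: [[0.997, 0.073, -0.0], [0.073, -0.997, 0.0], [-0.0, -0.0, -1.0]]
wrist_force: [-1.5, 3.4, 1.2]
width: 0.0003
```

{"method": "servo_tool", "body": {
  "series": [0.0001,-0.001,0,0,0,0,-1,0.0001,-0.001,0,0,0,0,-1]
}}

```text
t: 9.83
position: [0.5962, 0.0761, 0.1085]
ee_rot: [[0.997, 0.073, -0.0], [0.073, -0.997, 0.0], [-0.0, -0.0, -1.0]]
wrist_force: [-0.4, 3.7, 0.4]
width: 0.0005
```

{"method": "servo_tool", "body": {
  "series": [0.0001,-0.001,0,0,0,0,-1,0.0001,-0.001,0,0,0,0,-1]
}}

```text
t: 10.0
position: [0.5963, 0.074, 0.1085]
ee_rot: [[0.997, 0.073, -0.0], [0.073, -0.997, 0.0], [-0.0, -0.0, -1.0]]
wrist_force: [-0.9, 4.2, 0.8]
width: 0.0004
```

Contact at y≈0.084; the board is sliding at about 3.5 N.

{"method": "servo_tool", "body": {
  "series": [0.0001,-0.001,0,0,0,0,-1,0.0001,-0.001,0,0,0,0,-1]
}}

```text
t: 10.17
position: [0.5964, 0.0735, 0.1085]
ee_rot: [[0.997, 0.074, -0.001], [0.074, -0.997, 0.002], [-0.001, -0.002, -1.0]]
wrist_force: [-1.9, 9.5, 1.1]
width: 0.0004
```

{"method": "servo_tool", "body": {
  "series": [0.0001,-0.001,0,0,0,0,-1]
}}

```text
t: 10.25
position: [0.5964, 0.0734, 0.1085]
ee_rot: [[0.997, 0.074, -0.001], [0.074, -0.997, 0.003], [-0.001, -0.003, -1.0]]
wrist_force: [-1.7, 10.2, 1.4]
width: 0.0002
```

{"method": "servo_tool", "body": {
  "series": [0.0001,-0.001,0,0,0,0,-1]
}}

```text
t: 10.33
position: [0.5964, 0.0732, 0.1085]
ee_rot: [[0.997, 0.075, -0.001], [0.075, -0.997, 0.004], [-0.001, -0.004, -1.0]]
wrist_force: [-3.2, 11.7, 1.2]
width: 0.0004
```

{"method": "servo_tool", "body": {
  "series": [0.0001,-0.001,0,0,0,0,-1]
}}

```text
t: 10.42
position: [0.5964, 0.0731, 0.1085]
ee_rot: [[0.997, 0.075, -0.001], [0.075, -0.997, 0.005], [-0.001, -0.005, -1.0]]
wrist_force: [-2.0, 13.8, 2.2]
width: 0.0003
```

```bash
python3 - <<'E'
from h import *
im=vision.camera("side"); cv2.imwrite("pics/d8.png",cv2.resize(im[200:300,320:440,::-1],None,fx=6,fy=6,interpolation=cv2.INTER_CUBIC))
s=monitor.get_state();print(s["t"],s["position"],s["wrist_force"])
E
```

```text
10.4667 [0.59642621 0.07308518 0.10853106] [-1.89781758 11.48650205  2.54456791]
```

View pics/d8.png

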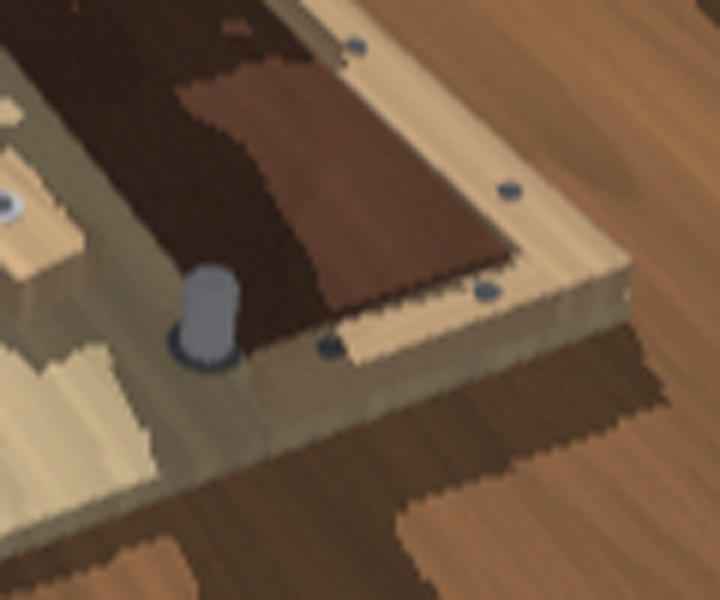

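{"method": "servo_tool", "body": {
  "series": [0,0.008,0,0,0,0,-1,0,0.009,0,0,0,0,-1,-0.02,0,0,0,0,0,-1,-0.02,0,0,0,0,0,-1,-0.02,0,0,0,0,0,-1,-0.0185,0,0,0,0,0,-1,0,-0.024,0,0,0,0,-1,0,-0.024,0,0,0,0,-1,0,-0.024,0,0,0,0,-1,0,-0.024,0,0,0,0,-1,0,-0.023,0,0,0,0,-1,0,0,0,0,0,0,-1]
}}

```text
t: 11.47
position: [0.5185, -0.0395, 0.1089]
ee_rot: [[0.998, 0.065, 0.001], [0.065, -0.998, -0.004], [0.001, 0.005, -1.0]]
wrist_force: [-0.2, -0.4, 0.2]
width: 0.0005
```

{"method": "servo_tool", "body": {
  "series": [0.004,0.0002,0,0,0,0,-1,0.003,0.0002,0,0,0,0,-1,0.002,0.0002,0,0,0,0,-1]
}}

```text
t: 11.72
position: [0.5283, -0.0313, 0.1085]
ee_rot: [[0.997, 0.075, 0.001], [0.075, -0.997, 0.0], [0.001, -0.0, -1.0]]
wrist_force: [0.8, -0.3, 0.9]
width: 0.0004
```

{"method": "servo_tool", "body": {
  "series": [0.0015,0.0001,0,0,0,0,-1,0.0015,0.0001,0,0,0,0,-1]
}}

```text
t: 11.88
position: [0.5308, -0.0312, 0.1084]
ee_rot: [[0.997, 0.075, 0.0], [0.075, -0.997, 0.0], [0.0, -0.0, -1.0]]
wrist_force: [-0.5, 0.1, -0.1]
width: 0.0009
```

{"method": "servo_tool", "body": {
  "series": [0.001,0.0001,0,0,0,0,-1,0.001,0.0001,0,0,0,0,-1]
}}

```text
t: 12.05
position: [0.5326, -0.0316, 0.1084]
ee_rot: [[0.997, 0.074, -0.0], [0.074, -0.997, -0.0], [-0.0, 0.0, -1.0]]
wrist_force: [0.1, 0.2, 0.1]
width: 0.0003
```

{"method": "servo_tool", "body": {
  "series": [0.001,0.0001,0,0,0,0,-1,0.001,0.0001,0,0,0,0,-1]
}}

```text
t: 12.22
position: [0.5345, -0.0317, 0.1085]
ee_rot: [[0.997, 0.073, -0.0], [0.073, -0.997, -0.0], [-0.0, 0.0, -1.0]]
wrist_force: [0.6, 0.5, -0.4]
width: 0.0003
```

{"method": "servo_tool", "body": {
  "series": [0.001,0.0001,0,0,0,0,-1,0.001,0.0001,0,0,0,0,-1]
}}

```text
t: 12.38
position: [0.5365, -0.0317, 0.1085]
ee_rot: [[0.997, 0.073, 0.0], [0.073, -0.997, -0.0], [0.0, 0.0, -1.0]]
wrist_force: [-0.2, 0.0, -0.5]
width: 0.0005
```

{"method": "servo_tool", "body": {
  "series": [0.001,0.0001,0,0,0,0,-1,0.001,0.0001,0,0,0,0,-1]
}}

```text
t: 12.55
position: [0.5372, -0.0316, 0.1083]
ee_rot: [[0.997, 0.073, -0.003], [0.073, -0.997, 0.0], [-0.003, -0.0, -1.0]]
wrist_force: [-6.3, -0.9, 6.4]
width: 0.0003
```

{"method": "servo_tool", "body": {
  "series": [0.001,0.0001,0,0,0,0,-1]
}}

```text
t: 12.63
position: [0.5374, -0.0316, 0.1082]
ee_rot: [[0.997, 0.073, -0.005], [0.073, -0.997, 0.0], [-0.005, -0.001, -1.0]]
wrist_force: [-8.3, -1.0, 6.6]
width: 0.0006
```

{"method": "servo_tool", "body": {
  "series": [0.001,0.0001,0,0,0,0,-1]
}}

```text
t: 12.72
position: [0.5376, -0.0316, 0.1081]
ee_rot: [[0.997, 0.073, -0.007], [0.073, -0.997, 0.001], [-0.007, -0.001, -1.0]]
wrist_force: [-11.8, -1.3, 10.2]
width: 0.0003
```

{"method": "servo_tool", "body": {
  "series": [0.001,0.0001,0,0,0,0,-1]
}}

```text
t: 12.8
position: [0.5378, -0.0316, 0.108]
ee_rot: [[0.997, 0.072, -0.009], [0.072, -0.997, 0.001], [-0.009, -0.001, -1.0]]
wrist_force: [-12.8, -1.5, 13.0]
width: 0.0002
```

{"method": "servo_tool", "body": {
  "series": [-0.008,0,0,0,0,0,-1,-0.006,0,0.01,0,0,0,-1,0,0,0.035,0,0,0,-1,0,0,0.035,0,0,0,-1,0,0,0.035,0,0,0,-1,0,0.04,0.028,0,0,0,-1,0,0.04,0,0,0,0.03,1,0,0.04,0,0,0,0.03,1,0,0.04,0,0,0,0.03,1,0,0.04,0,0,0,0.03,1,0,0.04,0,0,0,0.03,1,0,0.04,0,0,0,0,1]
}}

```text
t: 13.8
position: [0.5272, 0.2451, 0.2486]
ee_rot: [[0.975, 0.223, 0.002], [0.223, -0.975, 0.001], [0.002, -0.001, -1.0]]
wrist_force: [0.5, -0.6, 0.3]
width: 0.0384
```

{"method": "servo_tool", "body": {
  "series": [0,0,0,0,0,0,1,0,0,0,0,0,0,1]
}}

```text
t: 13.97
position: [0.5268, 0.2461, 0.2479]
ee_rot: [[0.974, 0.227, 0.001], [0.227, -0.974, 0.001], [0.001, -0.001, -1.0]]
wrist_force: [-0.5, -1.6, 0.0]
width: 0.0514
```

```bash
python3 - <<'E'
from h import *
import json
s=monitor.get_state(); json.dump({k:np.array(v).tolist() for k,v in s.items()},open("st3.json","w"))
im=vision.camera("wrist"); cv2.imwrite("pics/wrist3.png",im[:,:,::-1])
im2=vision.camera("scene"); cv2.imwrite("pics/s9.png",cv2.resize(im2[140:268,210:400,::-1],None,fx=4,fy=4,interpolation=cv2.INTER_CUBIC))
print(s["t"],s["position"],s["ee_rot"].round(3).tolist(),s["wrist_force"],s["width"])
E
```

```text
13.9667 [0.5267778  0.24605607 0.24787068] [[0.974, 0.227, 0.001], [0.227, -0.974, 0.001], [0.001, -0.001, -1.0]] [-0.46306315 -1.64427174  0.00507398] 0.05137750867208639
```

View pics/wrist3.png

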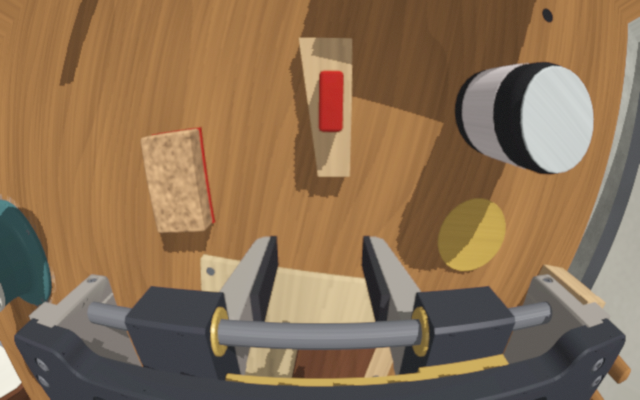

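View pics/s9.png

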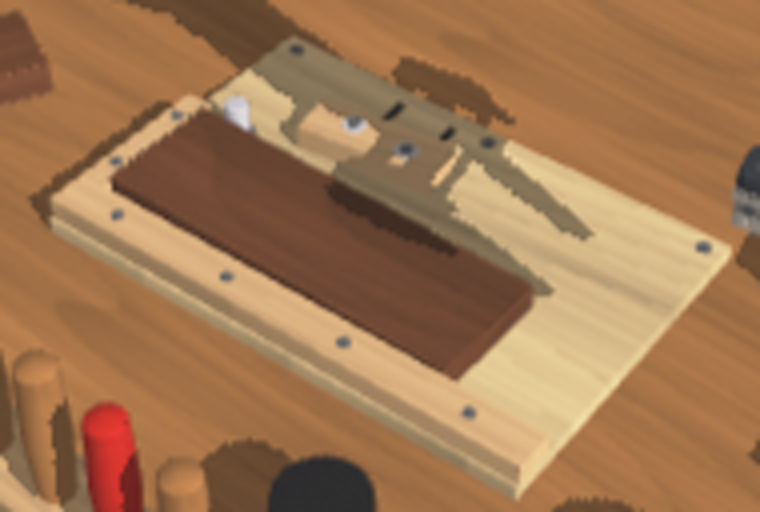

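```bash
python3 - <<'E'
from h import *
import json
im=cv2.imread("pics/wrist3.png")
cv2.imwrite("pics/wrist3c.png",cv2.resize(im[25:190,280:380],None,fx=3.5,fy=3.5,interpolation=cv2.INTER_CUBIC))
E
```

```text
(no output)
```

View pics/wrist3c.png

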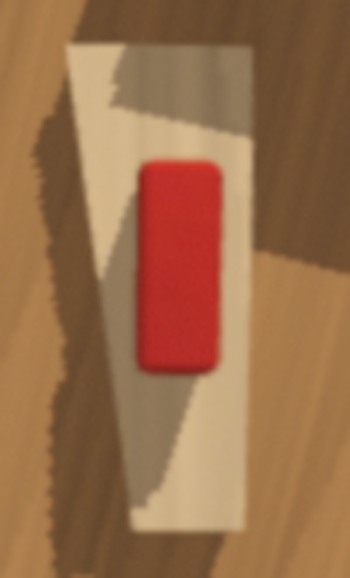

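```bash
python3 - <<'E'
from h import *
import json
s=json.load(open("st3.json"))
A=lambda p:((p[0]+.5)/3.5-.5+280,(p[1]+.5)/3.5-.5+25)
O=[((-.031,.065,.022),(68,44)),((.021,.065,.022),(253,46)),((-.011,-.075,.022),(131,530)),((.021,-.075,.022),(245,530)),((-.011,.028,.056),(137,160)),((.011,.028,.056),(223,161)),((-.011,-.028,.056),(135,373)),((.011,-.028,.056),(220,374))]
f=lambda q:np.array([wproj(P,s)[0]-A(o[1]) for P,o in zip(place(q,[o[0] for o in O]),O)]).ravel()
r=least_squares(f,[.516,.337,.22]);print(r.x,r.fun.reshape(-1,2).round(1).tolist())
print(np.arctan2(s["ee_rot"][1][0],s["ee_rot"][0][0]), s["position"])
E
```

```text
[0.51672101 0.33498773 0.21661666] [[-0.6, -0.2], [0.0, 0.1], [0.5, 0.0], [-0.6, 0.4], [-0.2, -1.4], [0.7, -1.2], [-0.3, 1.1], [0.5, 1.2]]
0.22855555955867662 [0.5267777991595186, 0.2460560707653669, 0.24787067825202247]
```

{"method": "servo_tool", "body": {
  "series": [-0.0034,0.0296,0,0,0,-0.005,1,-0.0034,0.0296,0,0,0,-0.005,1,-0.0033,0.0297,0,0,0,0,1,0,0,-0.033,0,0,0,1,0,0,-0.033,0,0,0,1,0,0,-0.033,0,0,0,1,0,0,-0.02,0,0,0,1,0,0,-0.01,0,0,0,1,0,0,0,0,0,0,1,0,0,0,0,0,0,1]
}}

```text
t: 14.9
position: [0.5183, 0.3309, 0.1191]
ee_rot: [[0.978, 0.21, 0.001], [0.21, -0.978, -0.0], [0.001, 0.0, -1.0]]
wrist_force: [0.3, 0.1, 0.1]
width: 0.0921
```

{"method": "servo_tool", "body": {
  "series": [-0.0015,0.004,-0.003,0,0,0.005,1,0,0,-0.002,0,0,0,1,0,0,0,0,0,0,1]
}}

```text
t: 15.15
position: [0.516, 0.3366, 0.1143]
ee_rot: [[0.976, 0.217, 0.001], [0.217, -0.976, 0.001], [0.001, -0.001, -1.0]]
wrist_force: [-0.0, 0.5, -0.7]
width: 0.0922
```

{"method": "servo_tool", "body": {
  "series": [0,0,0,0,0,0,-0.2,0,0,0,0,0,0,-0.45,0,0,0,0,0,0,-0.7,0,0,0,0,0,0,-0.7,0,0,0,0,0,0,-0.9,0,0,0,0,0,0,-0.9],
  "force": 20
}}

```text
t: 15.65
position: [0.5159, 0.3359, 0.1134]
ee_rot: [[0.976, 0.216, 0.0], [0.216, -0.976, -0.0], [-0.0, 0.0, -1.0]]
wrist_force: [1.1, -0.5, 0.3]
width: 0.054
```

{"method": "servo_tool", "body": {
  "series": [0,0,0,0,0,0,-1,0,0,0,0,0,0,-1,0,0,0,0,0,0,-1],
  "force": 30
}}

```text
t: 15.9
position: [0.5159, 0.3359, 0.1134]
ee_rot: [[0.976, 0.216, -0.0], [0.216, -0.976, -0.0], [-0.0, 0.0, -1.0]]
wrist_force: [0.5, -0.6, -0.5]
width: 0.0339
```

{"method": "servo_tool", "body": {
  "series": [0,0,0,0,0,0,-1,0,0,0,0,0,0,-1,0,0,0,0,0,0,-1,0,0,0,0,0,0,-1],
  "force": 30
}}

```text
t: 16.23
position: [0.5159, 0.3359, 0.1134]
ee_rot: [[0.976, 0.216, 0.0], [0.216, -0.976, 0.0], [0.0, 0.0, -1.0]]
wrist_force: [0.4, -0.2, -0.5]
width: 0.0215
```

{"method": "servo_tool", "body": {
  "series": [0,0,0.02,0,0,0,-1,0,0,0.033,0,0,0,-1,0,0,0.033,0,0,0,-1,0.0015,-0.04,0,0,0,-0.016,-1,0.0015,-0.04,0,0,0,-0.016,-1,0.0015,-0.04,0,0,0,-0.016,-1,0.0015,-0.04,0,0,0,-0.016,-1,0.0015,-0.04,0,0,0,-0.016,-1,0.0015,-0.04,0,0,0,-0.016,-1,0.0015,-0.04,0,0,0,-0.016,-1,0.0015,-0.04,0,0,0,-0.016,-1,0.001,-0.04,0,0,0,-0.015,-1]
}}

```text
t: 17.23
position: [0.5284, -0.0259, 0.1994]
ee_rot: [[0.997, 0.074, -0.0], [0.074, -0.997, 0.0], [-0.0, -0.0, -1.0]]
wrist_force: [0.6, 0.7, -1.5]
width: 0.0217
```

{"method": "servo_tool", "body": {
  "series": [0,0,0,0,0,0,-1,0,0,0,0,0,0,-1]
}}

```text
t: 17.4
position: [0.5285, -0.0271, 0.1994]
ee_rot: [[0.998, 0.069, -0.0], [0.069, -0.998, -0.001], [-0.0, 0.001, -1.0]]
wrist_force: [-0.2, 0.7, -2.3]
width: 0.0218
```

```bash
python3 - <<'E'
from h import *
s=monitor.get_state()
im=vision.camera("side"); cv2.imwrite("pics/d10.png",cv2.resize(im[140:300,220:440,::-1],None,fx=3.5,fy=3.5,interpolation=cv2.INTER_CUBIC))
im=vision.camera("wrist"); cv2.imwrite("pics/wrist10.png",im[:,:,::-1])
print(s["t"],s["position"],s["ee_rot"].round(3).tolist(),s["wrist_force"],s["width"])
E
```

```text
17.4 [ 0.52847468 -0.02712667  0.19936446] [[0.998, 0.069, -0.0], [0.069, -0.998, -0.001], [-0.0, 0.001, -1.0]] [-0.2026307   0.74847812 -2.25150654] 0.02179202434680723
```

View pics/d10.png

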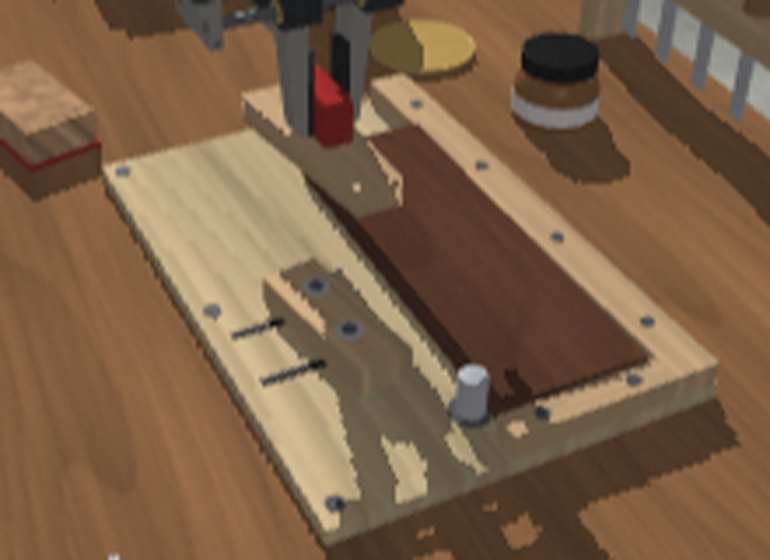

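View pics/wrist10.png

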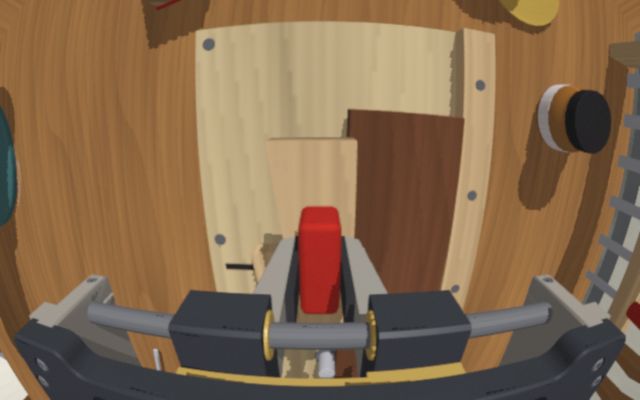

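```bash
python3 - <<'E'
from h import *
s=monitor.get_state()
for n,p,z in [("toe-x",(348,110),.034),("toe+x",(463,119),.034),("jig corner",(195,31),.012),("wedge heel straight",(357,140),.086+.022),("wedge heel taper",(268,140),.108)]: print(n,wpt(p,s,z).round(4))
def inv(p,q=(.556,-.0605,.073)):
    d=np.array(p[:2])-q[:2];c,t=np.cos(q[2]),np.sin(q[2]);return (c*d[0]+t*d[1],-t*d[0]+c*d[1])
for p,z in [((348,110),.034),((463,119),.034),((195,31),.012),((357,140),.108),((268,140),.108)]: print(np.round(inv(wpt(p,s,z)),4))
print(inv(s["position"]))
E
```

```text
toe-x [0.5453 0.0592 0.034 ]
toe+x [0.6438 0.0643 0.034 ]
jig corner [0.406  0.1269 0.012 ]
wedge heel straight [0.5451 0.0429 0.108 ]
wedge heel taper [0.4956 0.0393 0.108 ]
[-0.0019  0.1202]
[0.0966 0.118 ]
[-0.1359  0.1978]
[-0.0033  0.1039]
[-0.053   0.1039]
(np.float64(-0.024535220577270915), np.float64(0.0390542382606356))
```

{"method": "servo_tool", "body": {
  "series": [-0.0015,0,-0.015,0,0,0.003,-1,0,0,-0.015,0,0,0,-1,0,0,-0.015,0,0,0,-1,0,0,-0.015,0,0,0,-1,0,0,-0.006,0,0,0,-1,0,0,-0.003,0,0,0,-1,0,0,0,0,0,0,-1]
}}

```text
t: 18.08
position: [0.5273, -0.023, 0.13]
ee_rot: [[0.997, 0.08, -0.001], [0.08, -0.997, 0.0], [-0.001, -0.0, -1.0]]
wrist_force: [0.7, 0.3, -1.9]
width: 0.0215
```

```bash
python3 - <<'E'
from h import *
s=monitor.get_state()
im=vision.camera("side"); cv2.imwrite("pics/d11.png",cv2.resize(im[170:280,270:400,::-1],None,fx=5.5,fy=5.5,interpolation=cv2.INTER_CUBIC))
print(s["t"],s["position"],s["ee_rot"].round(3).tolist(),s["wrist_force"],s["width"])
E
```

```text
18.0833 [ 0.5272732  -0.0230274   0.12995458] [[0.997, 0.08, -0.001], [0.08, -0.997, 0.0], [-0.001, -0.0, -1.0]] [ 0.66649582  0.28372327 -1.87655431] 0.021455198822363034
```

View pics/d11.png

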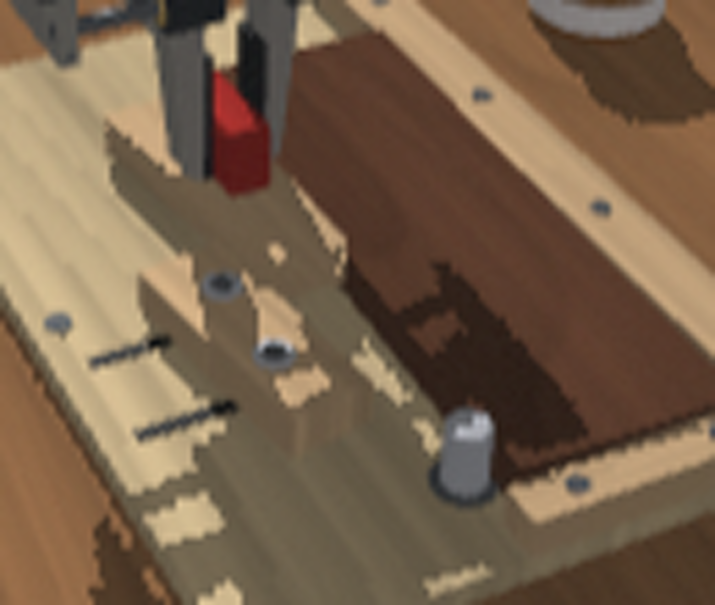

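{"method": "servo_tool", "body": {
  "series": [0,0,-0.002,0,0,0,-1,0,0,-0.0015,0,0,0,-1,0,0,0,0,0,0,-1]
}}

```text
t: 18.38
position: [0.5274, -0.024, 0.1273]
ee_rot: [[0.997, 0.078, 0.0], [0.078, -0.997, 0.0], [0.0, -0.0, -1.0]]
wrist_force: [-1.1, -1.1, 0.5]
width: 0.0219
```

{"method": "servo_tool", "body": {
  "series": [0,0,-0.001,0,0,0,-1,0,0,0,0,0,0,-1]
}}

```text
t: 18.55
position: [0.5275, -0.0244, 0.1267]
ee_rot: [[0.997, 0.077, 0.0], [0.077, -0.997, 0.0], [0.0, -0.0, -1.0]]
wrist_force: [-3.4, -1.4, 6.3]
width: 0.0216
```

{"method": "servo_tool", "body": {
  "series": [0,0,0.0005,0,0,0,-0.4,0,0,0,0,0,0,-0.15,0,0,0,0,0,0,-0.1,0,0,0,0,0,0,-0.1,0,0,0.01,0,0,0,-0.1,0,0,0.03,0,0,0,-0.1,0,0,0.03,0,0,0,-0.1]
}}

```text
t: 19.13
position: [0.5266, -0.0243, 0.1967]
ee_rot: [[0.997, 0.078, -0.003], [0.078, -0.997, -0.001], [-0.003, 0.0, -1.0]]
wrist_force: [-0.0, 0.8, -0.0]
width: 0.041
```

```bash
python3 - <<'E'
from h import *
s=monitor.get_state()
im=vision.camera("side"); cv2.imwrite("pics/d12.png",cv2.resize(im[160:280,270:400,::-1],None,fx=5,fy=5,interpolation=cv2.INTER_CUBIC))
print(s["t"],s["position"],s["ee_rot"].round(3).tolist(),s["wrist_force"],s["width"])
E
```

```text
19.1333 [ 0.52660637 -0.02425471  0.19672772] [[0.997, 0.078, -0.003], [0.078, -0.997, -0.001], [-0.003, 0.0, -1.0]] [-0.02110367  0.78171138 -0.01078187] 0.041020810746879285
```

View pics/d12.png

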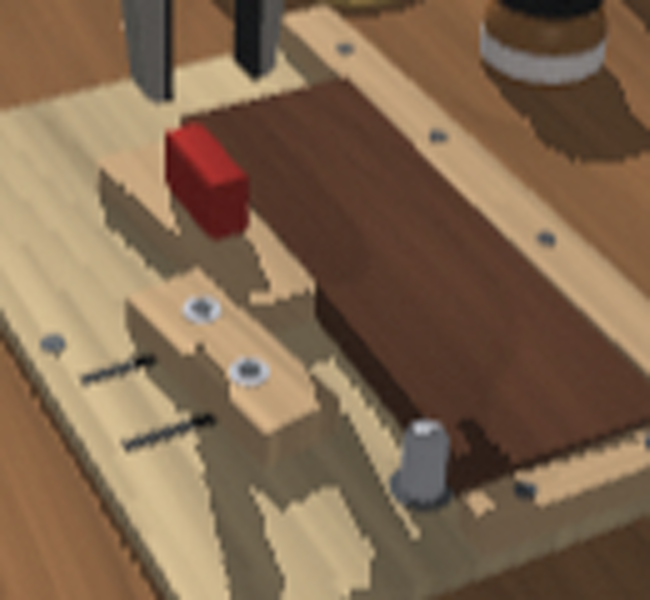

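{"method": "servo_tool", "body": {
  "series": [-0.0038,0.032,0,0,0,-0.002,-0.1,-0.0038,0.032,0,0,0,-0.002,-1,-0.0038,0.032,0,0,0,0,-1,0,0.003,0,0,0,0,-1,0,0,-0.022,0,0,0,-1,0,0,-0.022,0,0,0,-1,0,0,-0.022,0,0,0,-1,0,0,-0.02,0,0,0,-1,0,0,-0.003,0,0,0,-1,0,0,0,0,0,0,-1],
  "force": 40
}}

```text
t: 20.02
position: [0.5155, 0.0744, 0.1068]
ee_rot: [[0.997, 0.074, -0.002], [0.074, -0.997, -0.001], [-0.002, 0.001, -1.0]]
wrist_force: [0.4, -0.0, -0.3]
width: 0.0008
```

```bash
python3 - <<'E'
from h import *
s=monitor.get_state()
im=vision.camera("side"); cv2.imwrite("pics/d13.png",cv2.resize(im[160:280,270:400,::-1],None,fx=5,fy=5,interpolation=cv2.INTER_CUBIC))
print(s["t"],s["position"],s["ee_rot"].round(3).tolist(),s["wrist_force"],s["width"])
E
```

```text
20.0167 [0.51550178 0.07443224 0.10677007] [[0.997, 0.074, -0.002], [0.074, -0.997, -0.001], [-0.002, 0.001, -1.0]] [ 0.35733349 -0.04558913 -0.31833061] 0.0007611815632163643
```

View pics/d13.png

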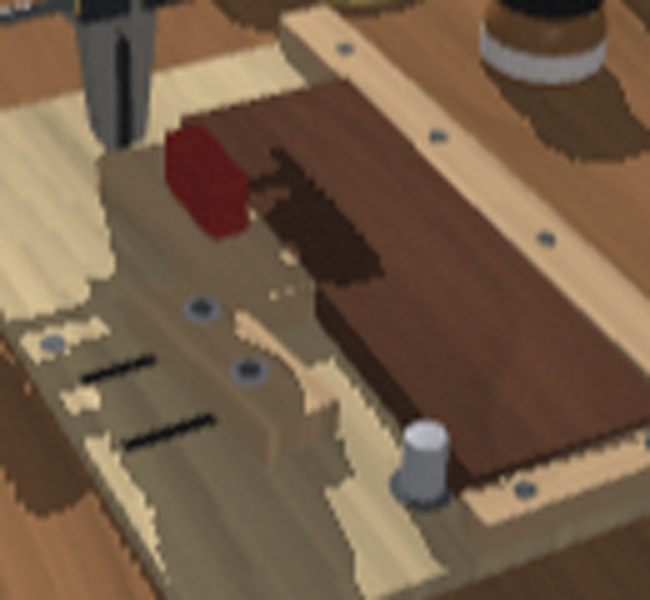

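{"method": "servo_tool", "body": {
  "series": [0.0003,-0.004,0,0,0,0,-1,0.0003,-0.004,0,0,0,0,-1,0.0003,-0.004,0,0,0,0,-1,0.0003,-0.004,0,0,0,0,-1,0.0002,-0.003,0,0,0,0,-1,0.0002,-0.003,0,0,0,0,-1]
}}

```text
t: 20.57
position: [0.5177, 0.0524, 0.1077]
ee_rot: [[0.997, 0.074, 0.001], [0.074, -0.997, 0.0], [0.001, -0.0, -1.0]]
wrist_force: [0.5, 0.1, -0.0]
width: 0.0005
```

{"method": "servo_tool", "body": {
  "series": [0.0002,-0.003,0,0,0,0,-1,0.0003,-0.003,0,0,0,0,-1,0.0002,-0.003,0,0,0,0,-1]
}}

```text
t: 20.82
position: [0.5184, 0.0442, 0.1075]
ee_rot: [[0.997, 0.075, 0.0], [0.075, -0.997, 0.001], [0.0, -0.001, -1.0]]
wrist_force: [-0.6, 2.3, 2.1]
width: 0.0004
```

{"method": "servo_tool", "body": {
  "series": [0.0002,-0.003,0,0,0,0,-1,0.0003,-0.003,0,0,0,0,-1,0.0002,-0.003,0,0,0,0,-1]
}}

```text
t: 21.07
position: [0.519, 0.0348, 0.1074]
ee_rot: [[0.997, 0.074, 0.0], [0.074, -0.997, 0.0], [0.0, -0.0, -1.0]]
wrist_force: [0.5, 2.3, 2.0]
width: 0.0005
```

{"method": "servo_tool", "body": {
  "series": [0.0002,-0.003,0,0,0,0,-1,0.0003,-0.003,0,0,0,0,-1,0.0002,-0.002,0,0,0,0,-1]
}}

```text
t: 21.32
position: [0.5196, 0.0264, 0.1074]
ee_rot: [[0.997, 0.074, -0.0], [0.074, -0.997, -0.0], [-0.0, 0.0, -1.0]]
wrist_force: [-0.3, 2.1, 1.5]
width: 0.0005
```

```bash
python3 - <<'E'
from h import *
s=monitor.get_state()
im=vision.camera("side"); cv2.imwrite("pics/d14.png",cv2.resize(im[160:280,270:400,::-1],None,fx=5,fy=5,interpolation=cv2.INTER_CUBIC))
print(s["t"],s["position"],s["ee_rot"].round(3).tolist(),s["wrist_force"],s["width"])
E
```

```text
21.3167 [0.51964506 0.02642552 0.10736328] [[0.997, 0.074, -0.0], [0.074, -0.997, -0.0], [-0.0, 0.0, -1.0]] [-0.29012306  2.09080188  1.48423647] 0.0005149779707856781
```

View pics/d14.png

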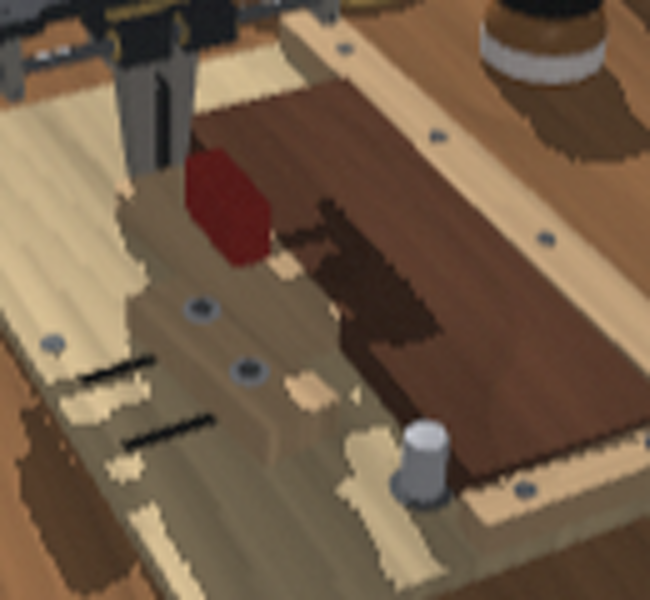

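Contact was at y≈0.046 and the wedge is moving at about 2 N. I'll continue in smaller steps.

{"method": "servo_tool", "body": {
  "series": [0.0002,-0.002,0,0,0,0,-1,0.0001,-0.002,0,0,0,0,-1,0.0001,-0.002,0,0,0,0,-1]
}}

```text
t: 21.62
position: [0.52, 0.0208, 0.1073]
ee_rot: [[0.997, 0.074, -0.0], [0.074, -0.997, -0.0], [-0.0, 0.0, -1.0]]
wrist_force: [-0.7, 0.6, 1.8]
width: -0.0001
```

{"method": "servo_tool", "body": {
  "series": [0.0002,-0.002,0,0,0,0,-1,0.0001,-0.002,0,0,0,0,-1,0.0001,-0.002,0,0,0,0,-1]
}}

```text
t: 21.87
position: [0.5204, 0.0147, 0.1073]
ee_rot: [[0.997, 0.074, -0.0], [0.074, -0.997, -0.0], [-0.0, 0.0, -1.0]]
wrist_force: [-0.2, 2.0, 0.3]
width: 0.0001
```

{"method": "servo_tool", "body": {
  "series": [0.0002,-0.002,0,0,0,0,-1,0.0001,-0.002,0,0,0,0,-1,0.0001,-0.002,0,0,0,0,-1]
}}

```text
t: 22.12
position: [0.5207, 0.0096, 0.1074]
ee_rot: [[0.997, 0.074, -0.001], [0.074, -0.997, 0.001], [-0.0, -0.001, -1.0]]
wrist_force: [-1.5, 5.9, 1.3]
width: 0.0
```

{"method": "servo_tool", "body": {
  "series": [0.0002,-0.002,0,0,0,0,-1,0.0001,-0.002,0,0,0,0,-1]
}}

```text
t: 22.28
position: [0.5211, 0.0055, 0.1073]
ee_rot: [[0.997, 0.075, -0.0], [0.075, -0.997, 0.001], [-0.0, -0.001, -1.0]]
wrist_force: [-0.8, 5.1, -0.1]
width: 0.0005
```

{"method": "servo_tool", "body": {
  "series": [0.0002,-0.002,0,0,0,0,-1,0.0001,-0.002,0,0,0,0,-1]
}}

```text
t: 22.45
position: [0.5219, 0.0011, 0.1075]
ee_rot: [[0.997, 0.074, 0.001], [0.074, -0.997, 0.0], [0.001, -0.0, -1.0]]
wrist_force: [1.8, 5.3, -0.4]
width: 0.0005
```

{"method": "servo_tool", "body": {
  "series": [0.0001,-0.001,0,0,0,0,-1,0.0001,-0.001,0,0,0,0,-1,0.0001,-0.001,0,0,0,0,-1]
}}

```text
t: 22.7
position: [0.5225, -0.0019, 0.1076]
ee_rot: [[0.997, 0.074, 0.002], [0.074, -0.997, 0.0], [0.002, -0.0, -1.0]]
wrist_force: [2.6, 4.8, -1.1]
width: 0.0002
```

{"method": "servo_tool", "body": {
  "series": [0.0001,-0.001,0,0,0,0,-1,0.0001,-0.001,0,0,0,0,-1,0.0001,-0.001,0,0,0,0,-1]
}}

```text
t: 22.95
position: [0.5231, -0.0047, 0.1077]
ee_rot: [[0.997, 0.075, 0.002], [0.075, -0.997, 0.0], [0.002, -0.0, -1.0]]
wrist_force: [2.2, 6.1, -0.6]
width: 0.0006
```

{"method": "servo_tool", "body": {
  "series": [0.0001,-0.001,0,0,0,0,-1,0.0001,-0.001,0,0,0,0,-1]
}}

```text
t: 23.12
position: [0.5235, -0.0066, 0.1077]
ee_rot: [[0.997, 0.075, 0.003], [0.075, -0.997, 0.001], [0.003, -0.0, -1.0]]
wrist_force: [2.8, 5.8, -0.8]
width: 0.0004
```

{"method": "servo_tool", "body": {
  "series": [0.0001,-0.001,0,0,0,0,-1,0.0001,-0.001,0,0,0,0,-1]
}}

```text
t: 23.28
position: [0.5238, -0.0085, 0.1078]
ee_rot: [[0.997, 0.075, 0.003], [0.075, -0.997, 0.001], [0.003, -0.0, -1.0]]
wrist_force: [3.6, 7.4, -0.3]
width: 0.0003
```

{"method": "servo_tool", "body": {
  "series": [0.0001,-0.001,0,0,0,0,-1,0.0001,-0.001,0,0,0,0,-1]
}}

```text
t: 23.45
position: [0.5242, -0.0104, 0.1078]
ee_rot: [[0.997, 0.075, 0.003], [0.075, -0.997, 0.001], [0.004, -0.0, -1.0]]
wrist_force: [3.4, 5.9, -1.1]
width: 0.0004
```

{"method": "servo_tool", "body": {
  "series": [0.0001,-0.001,0,0,0,0,-1,0.0001,-0.001,0,0,0,0,-1]
}}

```text
t: 23.62
position: [0.5245, -0.0123, 0.1079]
ee_rot: [[0.997, 0.075, 0.004], [0.075, -0.997, 0.001], [0.004, -0.0, -1.0]]
wrist_force: [3.5, 7.6, -1.4]
width: 0.0
```

{"method": "servo_tool", "body": {
  "series": [0.0001,-0.001,0,0,0,0,-1,0.0001,-0.001,0,0,0,0,-1]
}}

```text
t: 23.78
position: [0.5248, -0.0135, 0.1079]
ee_rot: [[0.997, 0.075, 0.004], [0.075, -0.997, 0.002], [0.004, -0.001, -1.0]]
wrist_force: [3.4, 10.6, -0.2]
width: 0.0005
```

{"method": "servo_tool", "body": {
  "series": [0.0001,-0.001,0,0,0,0,-1,0.0001,-0.001,0,0,0,0,-1]
}}

```text
t: 23.95
position: [0.525, -0.0146, 0.1079]
ee_rot: [[0.997, 0.076, 0.004], [0.076, -0.997, 0.003], [0.004, -0.002, -1.0]]
wrist_force: [3.8, 10.8, -0.4]
width: 0.0004
```

```bash
python3 - <<'E'
from h import *
s=monitor.get_state()
im=vision.camera("side"); cv2.imwrite("pics/d15.png",cv2.resize(im[160:280,270:400,::-1],None,fx=5,fy=5,interpolation=cv2.INTER_CUBIC))
print(s["t"],s["position"],s["ee_rot"].round(3).tolist(),s["wrist_force"],s["width"])
E
```

```text
23.95 [ 0.52499895 -0.014607    0.10792038] [[0.997, 0.076, 0.004], [0.076, -0.997, 0.003], [0.004, -0.002, -1.0]] [ 3.82775878 10.77001363 -0.39116985] 0.00038602557645798087
```

View pics/d15.png

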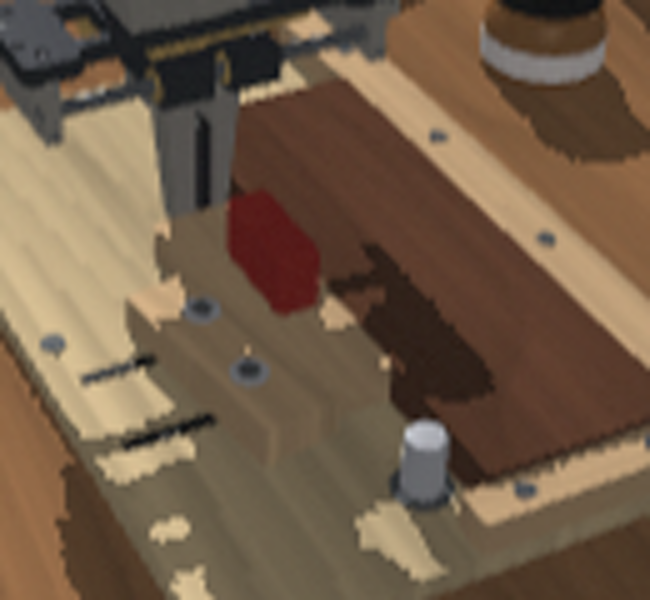

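{"method": "servo_tool", "body": {
  "series": [0.0001,-0.001,0,0,0,0,-1,0.0001,-0.001,0,0,0,0,-1]
}}

```text
t: 24.17
position: [0.5254, -0.0164, 0.108]
ee_rot: [[0.997, 0.076, 0.004], [0.076, -0.997, 0.003], [0.004, -0.002, -1.0]]
wrist_force: [4.9, 12.3, -1.8]
width: 0.0002
```

{"method": "servo_tool", "body": {
  "series": [0.0001,-0.001,0,0,0,0,-1,0,0,0,0,0,0,-1]
}}

```text
t: 24.33
position: [0.5256, -0.0175, 0.108]
ee_rot: [[0.997, 0.076, 0.004], [0.076, -0.997, 0.003], [0.005, -0.002, -1.0]]
wrist_force: [4.4, 10.4, -1.4]
width: 0.0004
```

{"method": "servo_tool", "body": {
  "series": [0.0001,-0.001,0,0,0,0,-1,0,0,0,0,0,0,-1]
}}

```text
t: 24.5
position: [0.5258, -0.0184, 0.108]
ee_rot: [[0.997, 0.076, 0.004], [0.076, -0.997, 0.003], [0.005, -0.002, -1.0]]
wrist_force: [5.2, 10.7, -0.4]
width: 0.0007
```

{"method": "servo_tool", "body": {
  "series": [0,0.005,0,0,0,0,-1,0,0.006,0,0,0,0,-1,0,0,0,0,0,0,-1]
}}

```text
t: 24.75
position: [0.5233, -0.0101, 0.1072]
ee_rot: [[0.997, 0.074, -0.001], [0.074, -0.997, -0.001], [-0.001, 0.001, -1.0]]
wrist_force: [0.3, -0.3, -0.1]
width: 0.0003
```

{"method": "servo_tool", "body": {
  "series": [0.0002,-0.003,0,0,0,0,-1,0.0001,-0.002,0,0,0,0,-1,0.0001,-0.001,0,0,0,0,-1]
}}

```text
t: 25.0
position: [0.5239, -0.0174, 0.1073]
ee_rot: [[0.997, 0.073, -0.0], [0.073, -0.997, -0.001], [-0.0, 0.001, -1.0]]
wrist_force: [-0.7, 0.5, -0.6]
width: 0.0005
```

{"method": "servo_tool", "body": {
  "series": [0.0001,-0.001,0,0,0,0,-1,0.0001,-0.001,0,0,0,0,-1]
}}

```text
t: 25.17
position: [0.5241, -0.0182, 0.1074]
ee_rot: [[0.997, 0.073, -0.0], [0.073, -0.997, 0.0], [-0.0, -0.0, -1.0]]
wrist_force: [-0.7, 2.4, 1.3]
width: 0.0004
```

{"method": "servo_tool", "body": {
  "series": [0.0001,-0.001,0,0,0,0,-1,0.0001,-0.001,0,0,0,0,-1]
}}

```text
t: 25.33
position: [0.5242, -0.0187, 0.1073]
ee_rot: [[0.997, 0.075, -0.001], [0.075, -0.997, 0.002], [-0.001, -0.002, -1.0]]
wrist_force: [-0.3, 7.3, -0.4]
width: 0.0003
```

{"method": "servo_tool", "body": {
  "series": [0.0001,-0.001,0,0,0,0,-1,0.0001,-0.001,0,0,0,0,-1]
}}

```text
t: 25.5
position: [0.5244, -0.0199, 0.1072]
ee_rot: [[0.997, 0.076, -0.001], [0.076, -0.997, 0.003], [-0.001, -0.003, -1.0]]
wrist_force: [-0.2, 6.7, -1.3]
width: 0.0
```

{"method": "servo_tool", "body": {
  "series": [0.0001,-0.001,0,0,0,0,-1,0.0001,-0.001,0,0,0,0,-1]
}}

```text
t: 25.67
position: [0.5248, -0.0217, 0.1072]
ee_rot: [[0.997, 0.076, -0.001], [0.076, -0.997, 0.003], [-0.0, -0.003, -1.0]]
wrist_force: [0.6, 9.0, -0.4]
width: 0.0006
```

{"method": "servo_tool", "body": {
  "series": [0.0001,-0.001,0,0,0,0,-1,0.0001,-0.001,0,0,0,0,-1]
}}

```text
t: 25.83
position: [0.5249, -0.022, 0.1072]
ee_rot: [[0.997, 0.077, -0.001], [0.077, -0.997, 0.005], [-0.001, -0.005, -1.0]]
wrist_force: [-1.0, 13.0, 0.4]
width: 0.0007
```

{"method": "servo_tool", "body": {
  "series": [0.0001,-0.001,0,0,0,0,-1,0.0001,-0.001,0,0,0,0,-1]
}}

```text
t: 26.0
position: [0.5249, -0.0222, 0.1072]
ee_rot: [[0.997, 0.078, -0.002], [0.078, -0.997, 0.007], [-0.002, -0.007, -1.0]]
wrist_force: [-1.1, 17.4, 1.0]
width: 0.0005
```

{"method": "servo_tool", "body": {
  "series": [0.0001,-0.001,0,0,0,0,-1,0.0001,-0.001,0,0,0,0,-1]
}}

```text
t: 26.17
position: [0.525, -0.0225, 0.1073]
ee_rot: [[0.997, 0.08, -0.003], [0.08, -0.997, 0.009], [-0.002, -0.009, -1.0]]
wrist_force: [-1.7, 21.8, 1.8]
width: 0.0004
```

{"method": "servo_tool", "body": {
  "series": [0,0.005,0,0,0,0,-1,0,0.006,0,0,0,0,-1,0,0.002,0,0,0,0,-1,0,0,0,0,0,0,-1]
}}

```text
t: 26.5
position: [0.5256, -0.0173, 0.1074]
ee_rot: [[0.997, 0.074, 0.0], [0.074, -0.997, -0.001], [0.0, 0.001, -1.0]]
wrist_force: [0.2, 0.2, -0.1]
width: 0.0003
```

{"method": "servo_tool", "body": {
  "series": [0.0002,-0.003,0,0,0,0,-1,0.0001,-0.002,0,0,0,0,-1]
}}

```text
t: 26.67
position: [0.5258, -0.0216, 0.1074]
ee_rot: [[0.997, 0.074, -0.0], [0.074, -0.997, 0.001], [-0.0, -0.001, -1.0]]
wrist_force: [-0.8, 8.0, 0.6]
width: 0.0003
```

{"method": "servo_tool", "body": {
  "series": [0.0001,-0.001,0,0,0,0,-1,0.0001,-0.001,0,0,0,0,-1]
}}

```text
t: 26.83
position: [0.5259, -0.0218, 0.1074]
ee_rot: [[0.997, 0.075, -0.001], [0.075, -0.997, 0.004], [-0.001, -0.004, -1.0]]
wrist_force: [-0.3, 10.3, 1.4]
width: 0.0006
```

{"method": "servo_tool", "body": {
  "series": [0.0001,-0.001,0,0,0,0,-1,0.0001,-0.001,0,0,0,0,-1]
}}

```text
t: 27.0
position: [0.5259, -0.022, 0.1075]
ee_rot: [[0.997, 0.076, -0.002], [0.076, -0.997, 0.006], [-0.001, -0.006, -1.0]]
wrist_force: [-1.6, 15.7, 3.4]
width: 0.0004
```

{"method": "servo_tool", "body": {
  "series": [0.0001,-0.001,0,0,0,0,-1,0.0001,-0.001,0,0,0,0,-1]
}}

```text
t: 27.17
position: [0.526, -0.0223, 0.1075]
ee_rot: [[0.997, 0.077, -0.002], [0.077, -0.997, 0.008], [-0.002, -0.008, -1.0]]
wrist_force: [-1.5, 17.9, 3.8]
width: 0.0002
```

{"method": "servo_tool", "body": {
  "series": [0,0.005,0,0,0,0,-1,0,0.006,0,0,0,0,-1,0,0,0,0,0,0,-1]
}}

```text
t: 27.42
position: [0.5265, -0.017, 0.1074]
ee_rot: [[0.997, 0.074, 0.0], [0.074, -0.997, -0.0], [0.0, 0.0, -1.0]]
wrist_force: [-0.4, 0.5, -0.5]
width: 0.0004
```

{"method": "servo_tool", "body": {
  "series": [0.0002,-0.003,0,0,0,0,-1,0.0001,-0.002,0,0,0,0,-1]
}}

```text
t: 27.58
position: [0.5267, -0.0215, 0.1074]
ee_rot: [[0.997, 0.073, -0.0], [0.073, -0.997, 0.002], [-0.0, -0.002, -1.0]]
wrist_force: [-0.5, 9.1, 1.0]
width: 0.0001
```

{"method": "servo_tool", "body": {
  "series": [0.0001,-0.001,0,0,0,0,-1,0.0001,-0.001,0,0,0,0,-1]
}}

```text
t: 27.75
position: [0.5267, -0.0217, 0.1074]
ee_rot: [[0.997, 0.075, -0.001], [0.075, -0.997, 0.004], [-0.001, -0.004, -1.0]]
wrist_force: [0.2, 11.0, 1.5]
width: 0.0005
```

{"method": "servo_tool", "body": {
  "series": [0.0001,-0.001,0,0,0,0,-1,0.0001,-0.001,0,0,0,0,-1]
}}

```text
t: 27.92
position: [0.5268, -0.022, 0.1074]
ee_rot: [[0.997, 0.076, -0.002], [0.076, -0.997, 0.006], [-0.001, -0.006, -1.0]]
wrist_force: [-0.7, 15.5, 2.4]
width: 0.0001
```

{"method": "servo_tool", "body": {
  "series": [0.0001,-0.001,0,0,0,0,-1]
}}

```text
t: 28.0
position: [0.5268, -0.0221, 0.1074]
ee_rot: [[0.997, 0.077, -0.002], [0.077, -0.997, 0.007], [-0.002, -0.007, -1.0]]
wrist_force: [-0.8, 17.6, 2.9]
width: 0.0007
```

{"method": "servo_tool", "body": {
  "series": [0,0.006,0,0,0,0,-1,0,0.008,0,0,0,0,-1,0,0.01,0.01,0,0,0,-1,0,0.01,0.035,0,0,0,-1,0,0,0.04,0,0,0,-1,0,0,0.04,0,0,0,-1,-0.01,-0.03,0.03,0,0,0,-1,-0.01,-0.04,0,0,0,0,-1,-0.01,-0.04,0,0,0,0,-1,0,-0.04,0,0,0,0,-1,0,0,0,0,0,0,-1,0,0,0,0,0,0,-1]
}}

```text
t: 29.0
position: [0.4969, -0.1452, 0.2613]
ee_rot: [[0.998, 0.067, 0.0], [0.067, -0.998, -0.001], [0.0, 0.001, -1.0]]
wrist_force: [-0.2, 0.8, -1.3]
width: 0.0005
```

```bash
python3 - <<'E'
from h import *
import json
s=monitor.get_state();json.dump({k:np.array(v).tolist() for k,v in s.items()},open("st4.json","w"))
im=vision.camera("wrist"); cv2.imwrite("pics/w16.png",im[:,:,::-1])
cv2.imwrite("pics/w16c.png",cv2.resize(im[20:260,190:470,::-1],None,fx=2.8,fy=2.5,interpolation=cv2.INTER_CUBIC))
im=vision.camera("scene"); cv2.imwrite("pics/s16.png",cv2.resize(im[140:268,210:400,::-1],None,fx=4,fy=4,interpolation=cv2.INTER_CUBIC))
im=vision.camera("side"); cv2.imwrite("pics/d16.png",cv2.resize(im[160:280,270:420,::-1],None,fx=5,fy=5,interpolation=cv2.INTER_CUBIC))
print(s["t"],s["position"],s["ee_rot"].round(3).tolist(),s["wrist_force"],s["width"])
E
```

```text
29.0 [ 0.49686756 -0.14521476  0.26130209] [[0.998, 0.067, 0.0], [0.067, -0.998, -0.001], [0.0, 0.001, -1.0]] [-0.24030772  0.76599618 -1.29932794] 0.0004808924440509723
```

View pics/w16c.png

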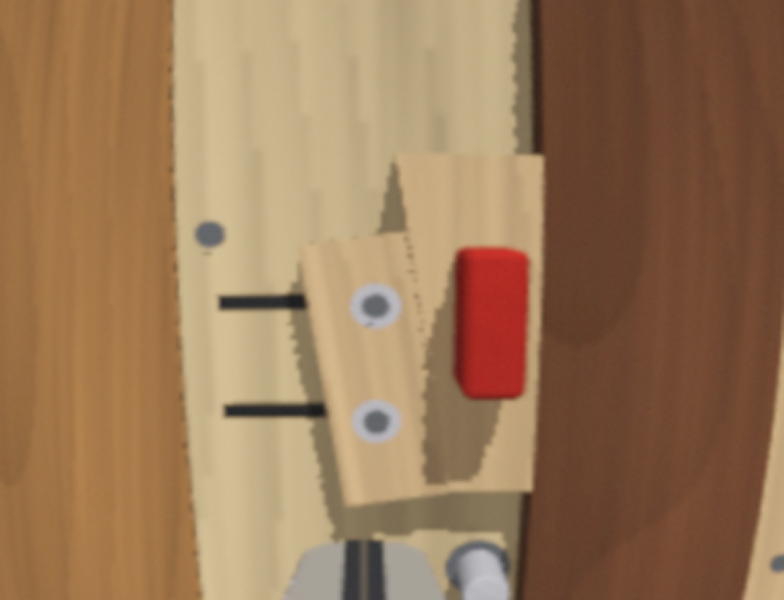

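View pics/d16.png

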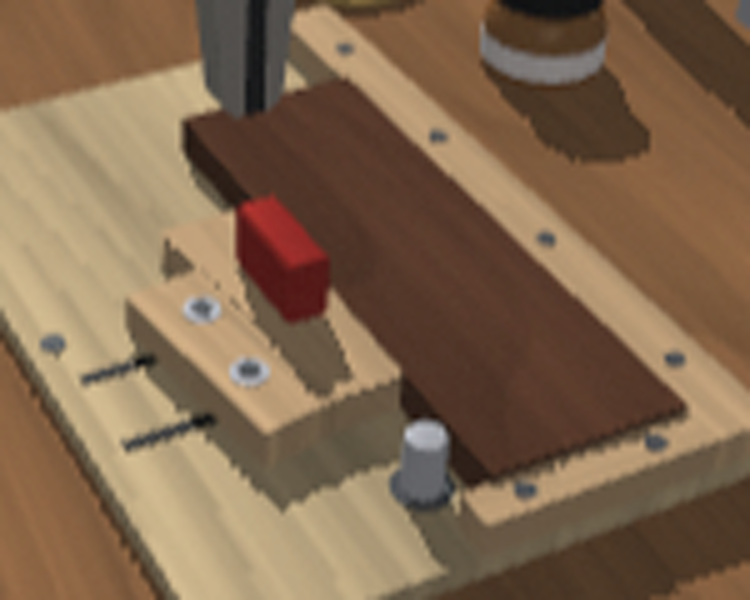

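View pics/s16.png

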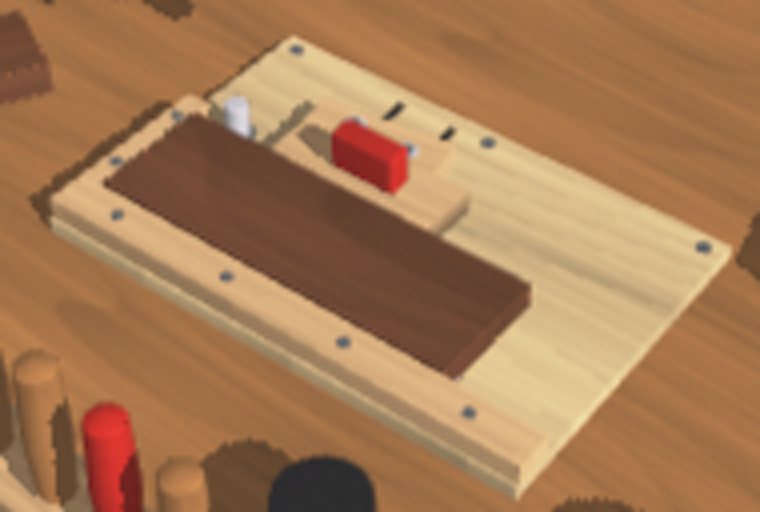

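```bash
python3 - <<'E'
from h import *
print(order.finish_job()); print(monitor.get_state()["t"])
E
```

```text
the job is handed in; nothing more can be done
None
the job is handed in; nothing more can be done
```

The board is fixed in the jig with the wedge driven home, and I handed the job in at about 29 s of the 72 s. `finish_job` gave no verdict.

**What I did**
- **Board:** I swung it in with about 2–3 N until the fence stopped it, pressing at most about 11 N. I slid it to the end stop, where it stopped hard at 10–14 N, then pressed its long edge once more to seat it (about 13 N). It did not move in that last press.
- **Wedge:** I set it nose-first in the mouth, let go and pushed it in four times, backing off in between. On the first two pushes it was still moving; the last two did not move it.

**Last checks**
- **Wedge firmness:** On the last two pushes, at 17–18 N, the finger stopped at the same place to within 0.2 mm.
- **Final pictures:** The board lies flush along the fence and against the end stop. The wedge lies flat between board and cleat, and the gripper is clear of everything. The things near the jig look undisturbed.

**Not confirmed or disagreeing**
- I did not measure the wedge's holding force directly; I judge it only from the firm pushes.
- The second push peaked at about 22 N at the wrist, more than the 15 N I meant. I estimate about 18 N on the board, under the 30 N limit.
- My camera estimates of the jig and cleat differed by about 2–4 mm, so I relied on contact forces for the final fit.

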